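# Bank up the carburettors in the jig and clear the drawer

### The arm

A 6-joint arm with a two-finger parallel gripper is mounted at the origin on the work surface. World frame = base frame: x ahead of the robot, y to its left, z up, the work surface at z = 0. Lengths are in m, angles in rad, forces in N, time in s.
With the tool pointing down it reaches from about 0.375 to 0.975 m from the base axis. Payload 3.8 kg.
Tool frame: the origin (TCP) lies at the very end of the fingers, on their centre line; the grasp point (between the pads) lies 19 mm behind it; z points along the fingers, y is the line along which they close (so a half turn about z gives the same grasp; the last joint's range is limited). The gripper opens to 88 mm and grips with 3 to 60 N. Pads are 18 mm wide; open, the fingers measure 123 mm over their backs; the gripper's body (75 mm by 187 mm) begins 45 mm behind the grasp point.
Start: joints at [1.099, 0.264, 1.604, -0, 1.274, -0.037], TCP at [0.284, 0.612, 0.219] pointing down, gripper open.
Joint ranges: [-2.63, 2.63], [-0.94, 2.18], [0.31, 2.57], [-1.31, 4.45], [0, 2.66], [-2.55, 2.55]. Speed limits (rad/s): [2.57, 2.57, 3.14, 3.14, 3.14, 3.14].

### API

Orientations are given as a unit quaternion [w, x, y, z].
In Python, from cell import env gives the robot as it stands.
- The arm moves only by the shell command python3 nudge.py FILE [OPENING], which reads ROWS from the file FILE. ROWS is 1 to 5 rows, parted by semicolons, with the numbers parted by spaces; each row has 4 numbers: dx, dy, dz in m, then a turn about the tool's z in rad; each row is the pose to reach, as a shift and turn from the pose commanded when the command began, along the tool's axes at that moment; what a row does not reach only later rows make up. A row lasts 1/10 s, in which the tool goes at most 0.05 m and 0.15 rad, less where a joint would pass 70% of its speed; a pose out of reach is approached as far as the arm can. OPENING is the finger opening in m, set as the command begins (- or left out keeps the last). The fingers move at their own pace and stop on an object; the grip force is fixed at half the most. Time passes only in rows, so rows that do not move let the fingers close. It prints the time, the measured TCP pose, the force, the opening and the grip force at its end. Input that does not fit is refused with a message, and nothing moves.
- env.get_state(): the state, without advancing time (a new reading comes with each control period).
- env.read_camera(name): name is "scene" or "top"; returns a dict with "color" (480x640x3 uint8, red, green, blue), "fx", "fy", "cx", "cy" (pixels), "k1" (the pictures are not rectified: a ray, as slopes to the right and down, at radius r is drawn at 1 + k1 r^2 times it, then the intrinsics apply), "R" (3x3) and "t" (3): a world point X has camera coordinates R X + t. Camera axes: x right, y down, z forward; pixel columns grow to the right and rows downward; lengths in m; the calibration is good to about 2 mm. A picture is of the moment at which its call begins. There is no depth.
- env.finish_job(): hands the job in; it is judged then, once.
The state is a dict: "t": time; "q": joint angles; "joint_vel": joint speeds; "joint_torque": joint torques, N m; "tcp_pos": TCP position; "tcp_rot": TCP orientation; "wrist_force": force on the tool from outside, world axes, zero at the start; "torque": the same for the moment, N m; "finger_gap": finger opening in m; "gripper_force": force on a finger pad.
Only numpy, scipy, OpenCV 4.12 (cv2) and the standard library are available. Lean on these libraries where they do the work, as an engineer would, in place of code of your own. Each camera call takes 0.05 s, during which the arm holds its last target. There are 200 camera calls.

### The job

First slide the jig's end clamp fully back, then lift every carburettor body out of the open drawer and stand them side by side in the jig, flanges against the fence and bell mouths facing out, and slide the clamp up until the whole row is closed up between it and the fixed end block. They are soft castings: never grip one with more than 25 N, and bring the clamp up gently, no harder than 25 N. Put the screwdriver away in the emptied drawer, push the drawer fully home, and leave the other things on the bench where they are.

Things in the scene. Friction and masses are not known exactly. Their poses are not given: they have to be found in the camera images.
- carb1: carburettor body, bare cast metal, 92 mm tall, 0.3 kg, one of 2 to 4 alike (None if absent). Origin: centre of its underside (float bowl 52 x 52 mm), z up. Bore along x, 78 mm over all: flared round bell mouth at -x, square flange at x = +39 mm. 54 mm wide (y) over flat side bosses (z 28 to 54 mm). Grip it by the round top cap, 38 mm diameter, z 54 to 92 mm, over the origin; barrel top at z 58 mm
- carb2: carburettor body like carb1
- carb3: carburettor body like carb1
- carb4: carburettor body like carb1
- carb1_bell (a point): centre of the bell mouth of carb1, at x = -39 mm, z = 39 mm of the body
- carb2_bell (a point): centre of the bell mouth of carb2, at x = -39 mm, z = 39 mm of the body
- carb3_bell (a point): centre of the bell mouth of carb3, at x = -39 mm, z = 39 mm of the body
- carb4_bell (a point): centre of the bell mouth of carb4, at x = -39 mm, z = 39 mm of the body
- jig: carburettor jig fixed to the bench: dark flat bed 155 x 380 mm (x -95 to +60), top at z = 18 mm. Origin: underside; y along the row. At +x an upright fence (face x = +40 mm, 46 mm above the bed): a body flush to it has its origin at x = +1 mm, bell towards -x. At -y the fixed end block (inner face y = -135 mm, 52 mm above the bed), at +y the sliding end clamp. Open at -x
- clamp_face (a point): foot of the pressing face of the end clamp, on the bed (face 70 mm wide, 55 mm high)
- clamp_knob (a point): grip height of the end clamp's black round knob, 30 mm diameter, 42 mm tall; this point is 19 mm above the knob's underside and 98 mm above the bench; it lies 21 mm behind the pressing face
- clamp (a joint): travel of the end clamp along the jig, m: 0 = fully back against its back stop (pressing face at jig y = +135 mm, 270 mm from the end block), grows to 0.19 as it slides towards the end block (jig -y). Slides with about 3 N of friction and stays where it is left
- drawer (a joint): how far the one drawer of the grey unit is pushed in, m, along its own +x (away from the robot): 0 = fully out, 0.25 = fully home; about 2 N of friction
- drawer_floor (a point): the drawer slides in a low grey fixed unit 280 deep x 300 wide x 134 mm high; this is the centre of the drawer's inner floor, 18 mm above the bench; inside 243 (x) x 258 mm (y), walls 50 mm high above the floor, a cross divider as high at x = +72 to +78 mm, the bodies in front of it; front panel 114 mm high, top about 124 mm above the bench, its outer face at x = -142 mm from this point
- drawer_handle (a point): middle of the drawer's bar handle, 120 mm long along y, 35 mm in front of the drawer's front panel, 98 mm above the bench
- screwdriver: screwdriver with a black flat-sided handle 90 long x 27 wide x 25 mm thick, steel shaft 75 mm beyond it at +x; lies along its x axis; origin: underside, middle of the handle; 0.11 kg
- spray: bystander: spray can, 190 mm tall, origin at its foot
- water: bystander: bottle, 200 mm tall, origin at its foot
- jar: bystander: glass jar, 85 mm tall, origin at its foot
- spanner: bystander: steel spanner 170 mm long lying flat
- brush: bystander: brush lying flat
- gasketbox: bystander: cardboard box 85 x 120 x 45 mm

How it is judged:
On the way, in this order (a step that is already met when the one before it is completed fails the run):
1. the end clamp is fully back at its stop (within 4 mm) (value of joint clamp below 0.004 m), for 0.2 s.
2. every carburettor body stands upright on the jig bed, roughly at the fence, bell mouth outwards (z of carb1 in the frame of jig between 0.012 and 0.024 m and x of carb1 in the frame of jig between -0.014 and 0.014 m and y of carb1 in the frame of jig between -0.113 and 0.113 m and angle between each of carb1, carb2, carb3, carb4's own z axis and vertical below 0.1 rad and angle between the x axis of each of carb1, carb2, carb3, carb4 and the x axis of jig, either way round below 0.14 rad and x of each of carb1_bell, carb2_bell, carb3_bell, carb4_bell in the frame of jig below -0.02 m and z of carb2 in the frame of jig between 0.012 and 0.024 m and x of carb2 in the frame of jig between -0.014 and 0.014 m and y of carb2 in the frame of jig between -0.113 and 0.113 m and z of carb3 in the frame of jig between 0.012 and 0.024 m and x of carb3 in the frame of jig between -0.014 and 0.014 m and y of carb3 in the frame of jig between -0.113 and 0.113 m and z of carb4 in the frame of jig between 0.012 and 0.024 m and x of carb4 in the frame of jig between -0.014 and 0.014 m and y of carb4 in the frame of jig between -0.113 and 0.113 m), for 0.2 s.
At the end, for the whole second after the job is handed in: Every carburettor body upright on the jig bed, bell out, flange within 8 mm of the fence and square to it (0.14 rad); no gap over 2.5 mm between neighbours, end block and clamp; all at rest; screwdriver in the drawer; drawer home within 5 mm; bystanders unmoved (z of carb1 in the frame of jig between 0.012 and 0.024 m and x of carb1 in the frame of jig between -0.008 and 0.008 m and y of carb1 in the frame of jig between -0.113 and 0.113 m and angle between each of carb1, carb2, carb3, carb4's own z axis and vertical below 0.1 rad and angle between the x axis of each of carb1, carb2, carb3, carb4 and the x axis of jig, either way round below 0.14 rad and x of each of carb1_bell, carb2_bell, carb3_bell, carb4_bell in the frame of jig below -0.02 m and (y of carb2 in the frame of carb1 between 0.05 and 0.0565 m or y of carb3 in the frame of carb1 between 0.05 and 0.0565 m or y of carb4 in the frame of carb1 between 0.05 and 0.0565 m or y of clamp_face in the frame of carb1 between 0.022 and 0.0295 m) and (y of carb2 in the frame of carb1 between -0.0565 and -0.05 m or y of carb3 in the frame of carb1 between -0.0565 and -0.05 m or y of carb4 in the frame of carb1 between -0.0565 and -0.05 m or y of carb1 in the frame of jig below -0.1055 m) and linear speed of each of carb1, carb2, carb3, carb4 below 0.02 m/s and z of carb2 in the frame of jig between 0.012 and 0.024 m and x of carb2 in the frame of jig between -0.008 and 0.008 m and y of carb2 in the frame of jig between -0.113 and 0.113 m and (y of carb1 in the frame of carb2 between 0.05 and 0.0565 m or y of carb3 in the frame of carb2 between 0.05 and 0.0565 m or y of carb4 in the frame of carb2 between 0.05 and 0.0565 m or y of clamp_face in the frame of carb2 between 0.022 and 0.0295 m) and (y of carb1 in the frame of carb2 between -0.0565 and -0.05 m or y of carb3 in the frame of carb2 between -0.0565 and -0.05 m or y of carb4 in the frame of carb2 between -0.0565 and -0.05 m or y of carb2 in the frame of jig below -0.1055 m) and z of carb3 in the frame of jig between 0.012 and 0.024 m and x of carb3 in the frame of jig between -0.008 and 0.008 m and y of carb3 in the frame of jig between -0.113 and 0.113 m and (y of carb1 in the frame of carb3 between 0.05 and 0.0565 m or y of carb2 in the frame of carb3 between 0.05 and 0.0565 m or y of carb4 in the frame of carb3 between 0.05 and 0.0565 m or y of clamp_face in the frame of carb3 between 0.022 and 0.0295 m) and (y of carb1 in the frame of carb3 between -0.0565 and -0.05 m or y of carb2 in the frame of carb3 between -0.0565 and -0.05 m or y of carb4 in the frame of carb3 between -0.0565 and -0.05 m or y of carb3 in the frame of jig below -0.1055 m) and z of carb4 in the frame of jig between 0.012 and 0.024 m and x of carb4 in the frame of jig between -0.008 and 0.008 m and y of carb4 in the frame of jig between -0.113 and 0.113 m and (y of carb1 in the frame of carb4 between 0.05 and 0.0565 m or y of carb2 in the frame of carb4 between 0.05 and 0.0565 m or y of carb3 in the frame of carb4 between 0.05 and 0.0565 m or y of clamp_face in the frame of carb4 between 0.022 and 0.0295 m) and (y of carb1 in the frame of carb4 between -0.0565 and -0.05 m or y of carb2 in the frame of carb4 between -0.0565 and -0.05 m or y of carb3 in the frame of carb4 between -0.0565 and -0.05 m or y of carb4 in the frame of jig below -0.1055 m) and value of joint drawer above 0.245 m and x of screwdriver in the frame of drawer_floor between -0.125 and 0.125 m and y of screwdriver in the frame of drawer_floor between -0.132 and 0.132 m and z of screwdriver in the frame of drawer_floor between -0.01 and 0.04 m); the robot touches nothing.
It fails at once if a carburettor body is gripped hard (over 35 N on a finger, 70 N in all) (contact force between any of carb1, carb2, carb3, carb4 and the fingers above 70 N).
It fails at once if the clamp is driven hard against a carburettor body (over 40 N) (contact force between any of carb1, carb2, carb3, carb4 and clamp above 40 N).
It fails at once if a bystander is moved more than 40 mm (distance of any of spray, water, jar, spanner, brush, gasketbox from where it was at the start of the episode above 0.04 m).
Of carb1, carb2, carb3, carb4 only 2 to 4 are there at a start; the rules pass over those that are not, and their reading is None.
At some moment in a run one of carb1, carb2, carb3, carb4, screwdriver may be knocked a few centimetres aside while the robot is not near it.
It also fails if it takes over 210 s, if anything falls off the work surface, if the arm or the gripper's body presses on something with over 40 N, if the wrist force passes 120 N, or if a joint passes its speed limit or range.

## Working session

There is one attempt and no reset: what is moved stays moved. The work goes in short steps, Python scripts to look and compute and a shell command to move; the robot and the scene stay as the last step left them, time stands still between calls to the robot, and variables do not carry over. Pictures are saved under pics/ and viewed, at most 14 in all, crops included, and the job is handed in when it is done.

```bash
ls; mkdir -p pics; python3 - <<'E'
from cell import env
import cv2
for n in("scene","top"):
    c=env.read_camera(n); cv2.imwrite(f"pics/{n}0.png",c["color"][:,:,::-1]); print({k:v for k,v in c.items() if k!="color"})
print(env.get_state())
E
```

```text
cell.py
nudge.py
pics
{'fx': 519.6002188425389, 'fy': 519.6002188425389, 'cx': 322.0370764368028, 'cy': 237.27004823082194, 'k1': -0.060375552629445176, 'R': array([[-0.47644851,  0.8790451 ,  0.01662937],
       [ 0.70553743,  0.39355517, -0.58934817],
       [-0.52460819, -0.26906142, -0.80770799]]), 't': array([ 0.20696302, -0.34769255,  1.94267232])}
{'fx': 607.0163141811108, 'fy': 607.0163141811108, 'cx': 323.78267011947025, 'cy': 257.1521143424878, 'k1': -0.11256721565938821, 'R': array([[-0.00193865, -0.99999667,  0.00170352],
       [-0.99717658,  0.0018053 , -0.07507073],
       [ 0.07506741, -0.00184425, -0.99717676]]), 't': array([0.04823345, 0.56493571, 1.45911789])}
{'t': 0.1, 'q': array([ 1.09910009e+00,  2.64678664e-01,  1.60520894e+00,  9.85609107e-06,
        1.27369828e+00, -3.68822678e-02]), 'joint_vel': array([ 0.00124685, -0.00233086, -0.00316876,  0.00049919, -0.00337512,
       -0.00132449]), 'joint_torque': array([ 1.36940625e-04, -5.03614533e+01, -3.58074653e+01,  7.30489567e-02,
        2.33335316e-02, -8.69477230e-05]), 'tcp_pos': array([0.28402172, 0.61159961, 0.21732736]), 'tcp_rot': array([-2.55264493e-04,  2.15699683e-01,  9.76459243e-01, -9.63378136e-04]), 'wrist_force': array([0.65912101, 0.49766   , 0.40458668]), 'torque': array([-0.02312952,  0.01584552,  0.00574011]), 'gripper_force': 0.0, 'finger_gap': 0.08797730237890368}
```
View pics/scene0.png

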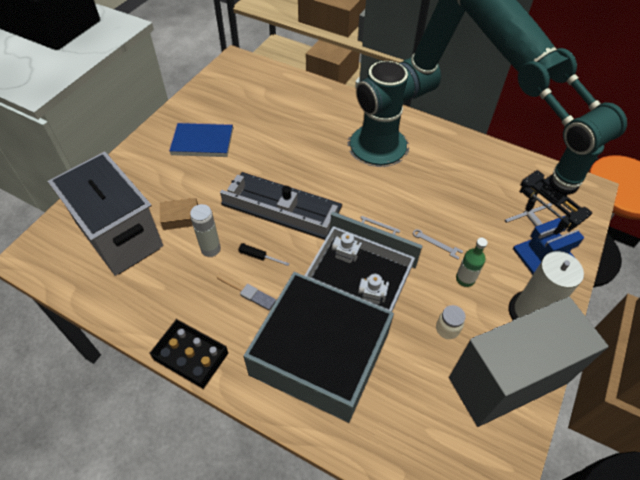

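View pics/top0.png

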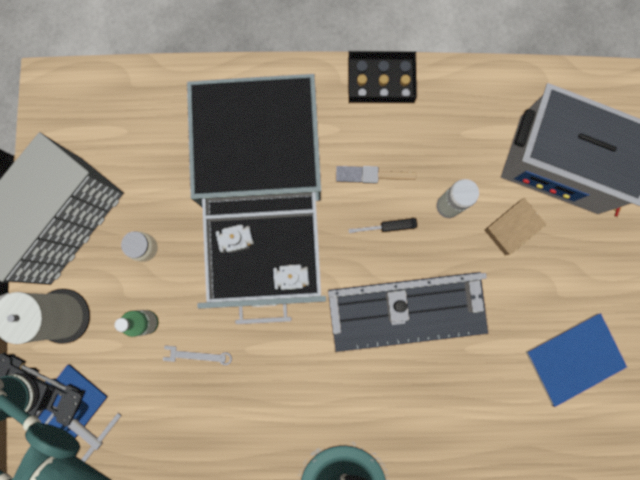

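Two bodies in the drawer (top view, about (235,238) and (291,276)). The jig knob is at (400,306), with the end block on the right at (475,297). The screwdriver is at (400,225) with its shaft to the left. I'll zoom in next.

```bash
cat > h.py <<'E'
from cell import env
import cv2, numpy as np
def cam(n): return env.read_camera(n)
def ray(c,u,v):
    K=np.array([[c["fx"],0,c["cx"]],[0,c["fy"],c["cy"]],[0,0,1]])
    d=cv2.undistortPoints(np.array([[[u,v]]],float),K,np.array([c["k1"],0,0,0,0]))[0,0]
    return -c["R"].T@c["t"], c["R"].T@np.array([d[0],d[1],1])
def at(c,u,v,z):
    o,d=ray(c,u,v); return o+d*(z-o[2])/d[2]
def proj(c,X):
    K=np.array([[c["fx"],0,c["cx"]],[0,c["fy"],c["cy"]],[0,0,1]])
    return cv2.projectPoints(np.array([X],float),cv2.Rodrigues(c["R"])[0],c["t"],K,np.array([c["k1"],0,0,0,0]))[0][0,0]
def tri(c1,p1,c2,p2):
    o1,d1=ray(c1,*p1);o2,d2=ray(c2,*p2)
    s=np.linalg.lstsq(np.array([d1,-d2]).T,o2-o1,rcond=None)[0]
    a,b=o1+s[0]*d1,o2+s[1]*d2
    return (a+b)/2,np.linalg.norm(a-b)
def crop(c,u0,v0,u1,v1,k,name):
    cv2.imwrite(name,cv2.resize(c["color"][v0:v1,u0:u1,::-1],None,fx=k,fy=k,interpolation=cv2.INTER_CUBIC))
def tool(dx,dy,dz=0):
    "world shift in tool axes (tool down)"
    s=env.get_state(); w,x,y,z=s["tcp_rot"]
    from scipy.spatial.transform import Rotation as R
    return R.from_quat([x,y,z,w]).inv().apply([dx,dy,dz])
E
python3 - <<'E'
from h import *
c=cam("top"); 
crop(c,190,185,350,305,5,"pics/t1.png"); crop(c,325,205,495,355,4,"pics/t2.png")
c=cam("scene"); crop(c,215,165,425,315,3.8,"pics/s1.png")
E
```

View pics/t1.png

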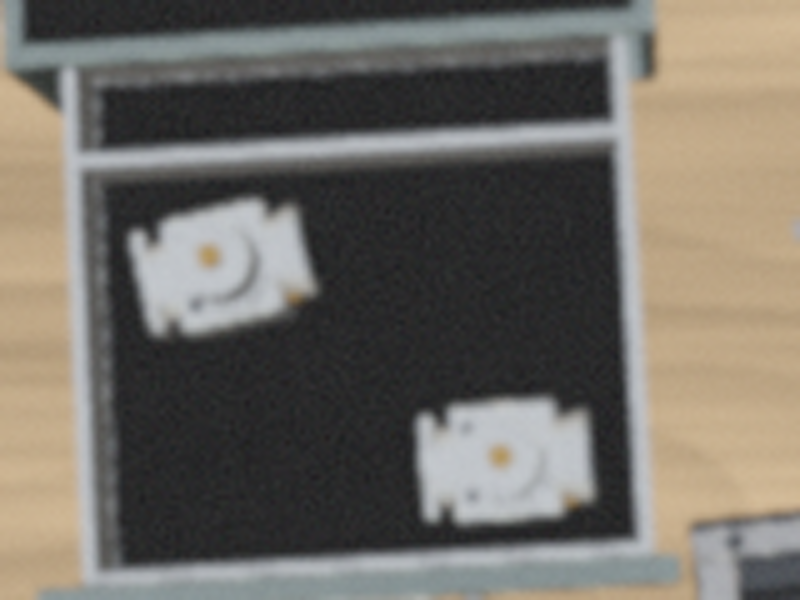

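View pics/t2.png

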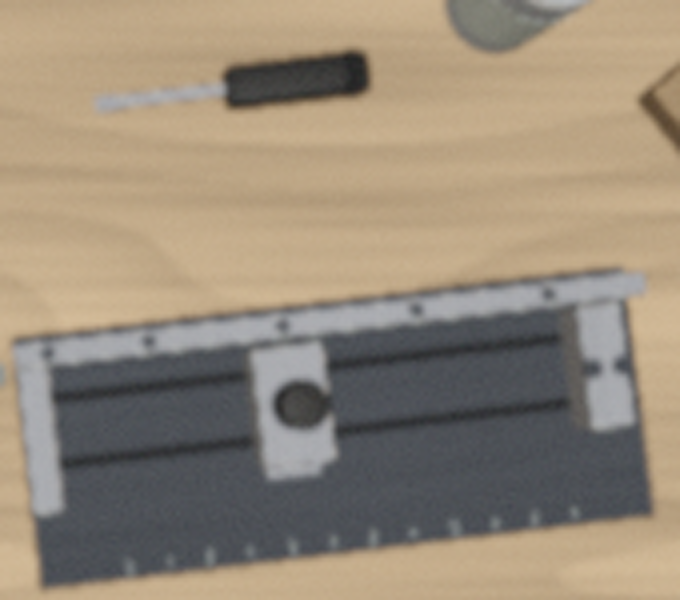

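View pics/s1.png

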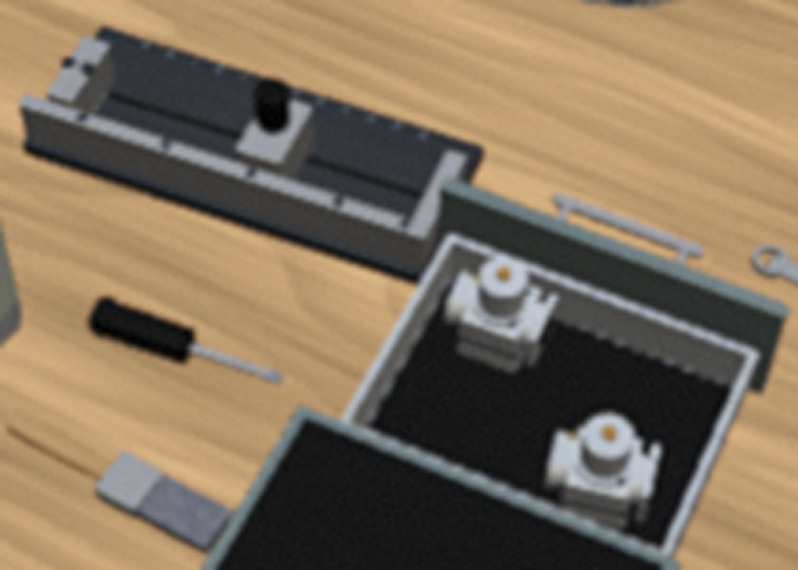

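```bash
python3 - <<'E'
from h import *
t=cam("top"); s=cam("scene")
print("campos",-t["R"].T@t["t"], -s["R"].T@s["t"])
T=lambda x,y,ox,oy,k:((x+.5)/k-.5+ox,(y+.5)/k-.5+oy)
for n,a,b in (("A",T(209,257,190,185,5),T(608,433,215,165,3.8)),("B",T(501,456,190,185,5),T(503,272,215,165,3.8)),("knob",T(303,404,325,205,4),T(272,92,215,165,3.8))):
    print(n,tri(t,a,s,b), at(t,*a,.12))
J=lambda x,y,z:at(t,*T(x,y,325,205,4),z).round(4)
print("fence inner top edge",J(50,363,.064),J(645,292,.064))
print("fence outer", J(15,340,.064),J(622,270,.064))
print("endblock inner top", J(577,307,.07),J(590,430,.07))
print("clamp top", [J(x,y,.073) for x,y in((250,352),(325,343),(335,463),(265,478))])
print("bed front",J(43,586,.018),J(650,515,.018))
D=lambda x,y,z:at(t,*T(x,y,190,185,5),z).round(4)
print("drawer rim",[D(x,y,.068) for x,y in((68,70),(622,35),(645,545),(95,580))])
print("panel", D(45,592,.124),D(678,562,.124))
hsv=cv2.cvtColor(t["color"],cv2.COLOR_RGB2HSV); m=((hsv[...,2]>150)&(hsv[...,1]<60)).astype(np.uint8)
m[:,:208]=0;m[:,314:]=0;m[:218]=0;m[296:]=0
m=cv2.morphologyEx(m,cv2.MORPH_OPEN,np.ones((2,2),np.uint8))
for q in cv2.findContours(m,0,1)[0]:
    if cv2.contourArea(q)>200: print(cv2.contourArea(q),cv2.minAreaRect(q),[at(t,*p,.06).round(4)[:2] for p in cv2.boxPoints(cv2.minAreaRect(q))])
k=(hsv[...,2]<70).astype(np.uint8); k[:,:380]=0;k[:,420:]=0;k[:214]=0;k[236:]=0
q=max(cv2.findContours(k,0,1)[0],key=cv2.contourArea); r=cv2.minAreaRect(q); print("sd",r,at(t,*r[0],.02), [at(t,*p,.02).round(4)[:2] for p in cv2.boxPoints(r)])
print("shaft tip",J(98,104,.012))
print("bar", [at(t,*p,.098) for p in ((238,320),(291,318))])
crop(s,325,222,405,312,6.6,"pics/s2.png")
E
```

```text
campos [0.45390197 0.04990439 1.49732642] [1.36305914 0.47760453 1.36075832]
A (array([0.60717058, 0.25986357, 0.1128949 ]), np.float64(0.0005023223128759393)) [0.60648443 0.25855605 0.12      ]
B (array([0.51518963, 0.12537766, 0.11591118]), np.float64(0.0011923738080834168)) [0.51525747 0.12461432 0.12      ]
knob (array([ 0.44675308, -0.12537239,  0.12146512]), np.float64(0.0012820673226980612)) [ 0.44702463 -0.12614138  0.12      ]
fence inner top edge [0.4714 0.016  0.064 ] [ 0.5122 -0.3389  0.064 ]
fence outer [0.485  0.0366 0.064 ] [ 0.5253 -0.3252  0.064 ]
endblock inner top [ 0.5032 -0.2962  0.07  ] [ 0.4305 -0.3028  0.07  ]
clamp top [array([ 0.4774, -0.1012,  0.073 ]), array([ 0.4825, -0.1455,  0.073 ]), array([ 0.4122, -0.1507,  0.073 ]), array([ 0.4036, -0.1095,  0.073 ])]
bed front [0.3369 0.0195 0.018 ] [ 0.3775 -0.3521  0.018 ]
drawer rim [array([0.7024, 0.3353, 0.068 ]), array([0.7183, 0.0703, 0.068 ]), array([0.4756, 0.0596, 0.068 ]), array([0.4592, 0.3192, 0.068 ])]
panel [0.4535 0.3314 0.124 ] [0.467  0.0443 0.124 ]
636.0 ((291.5, 277.5), (23.0, 33.0), 90.0) [array([0.5413, 0.1631]), array([0.5411, 0.0847]), array([0.4866, 0.0847]), array([0.4867, 0.1629])]
618.5 ((234.7134552001953, 238.75839233398438), (22.6358585357666, 33.129302978515625), 77.00537872314453) [array([0.6242, 0.3047]), array([0.6418, 0.2274]), array([0.5889, 0.2148]), array([0.5712, 0.2918])]
sd ((398.55804443359375, 224.49317932128906), (8.704672813415527, 33.94237518310547), 83.2901611328125) [ 0.64522371 -0.1366413   0.02      ] [array([ 0.651 , -0.0939]), array([ 0.6609, -0.1772]), array([ 0.6394, -0.1794]), array([ 0.6297, -0.0962])]
shaft tip [ 0.6311 -0.0154  0.012 ]
bar [array([0.41456017, 0.24500859, 0.098     ]), array([0.41918055, 0.12290937, 0.098     ])]
```

View pics/s2.png

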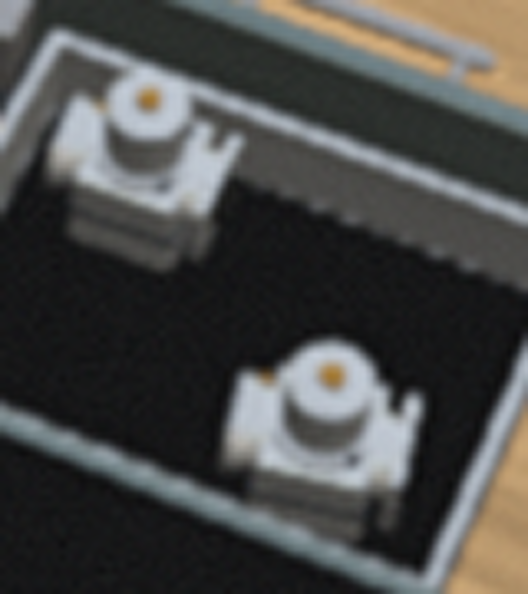

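The scene crop shows the thin square flange plate at the right (+y world) of both bodies and the rounded bell at the left. Both need about a −90° turn to stand in the jig. I'll refine the jig frame and work out the first move.

```bash
cat >> h.py <<'E'
def goto(x,y,z,yaw):
    "yaw (deg) = wanted world angle of tool y; prints row dx dy dz turn"
    from scipy.spatial.transform import Rotation as R
    s=env.get_state(); w,a,b,c=s["tcp_rot"]; r=R.from_quat([a,b,c,w])
    d=r.inv().apply(np.array([x,y,z])-s["tcp_pos"]); ty=r.as_matrix()[:,1]
    e=(yaw-np.degrees(np.arctan2(ty[1],ty[0]))+180)%360-180
    print("row",d.round(4),"turn",round(-np.radians(e),4),"tcp",s["tcp_pos"].round(4),"q6",round(s["q"][5],2),"t",round(s["t"],2))
YJ=6.4
JX=np.array([np.cos(np.radians(YJ)),np.sin(np.radians(YJ))]);JY=np.array([-JX[1],JX[0]])
E
python3 - <<'E'
from h import *
t=cam("top");s=cam("scene")
T=lambda x,y,ox,oy,k:((x+.5)/k-.5+ox,(y+.5)/k-.5+oy)
def J(n,x,y,z): p=at(t,*T(x,y,325,205,4),z)[:2]; print(n,(p@JX).round(4),(p@JY).round(4))
J("fence in L",50,363,.064);J("fence in R",645,292,.064);J("endblock top",577,307,.07);J("endblock top2",590,430,.07)
J("endblock base",560,315,.018);J("base2",582,425,.018);J("bed FL",43,586,.018);J("bed FR",650,515,.018);J("backstop in",50,362,.064);J("backstop in2",63,512,.064);J("fence L",15,340,.064);J("fence R",645,275,.064);J("block R",622,300,.07);J("block R2",634,426,.07)
goto(.4468,-.1254,.30,6.4);goto(.4468,-.1254,.30,-173.6)
E
```

```text
fence in L 0.4702 -0.0367
fence in R 0.4712 -0.3939
endblock top 0.4671 -0.3504
endblock top2 0.3941 -0.3489
endblock base 0.4638 -0.352
base2 0.3955 -0.357
bed FL 0.337 -0.0181
bed FR 0.3359 -0.392
backstop in 0.4708 -0.0367
backstop in2 0.3824 -0.0342
fence L 0.486 -0.0177
fence R 0.4813 -0.3952
block R 0.4681 -0.3778
block R2 0.3933 -0.3754
row [-0.458  -0.6005 -0.0815] turn 1.0243 tcp [0.2843 0.6121 0.2183] q6 -0.04 t 0.4
row [-0.458  -0.6005 -0.0815] turn -2.1173 tcp [0.2843 0.6121 0.2183] q6 -0.04 t 0.4
```

```bash

echo '0 0 -0.05 0;0 0 -0.08 0;-0.03 -0.04 -0.08 0;-0.06 -0.08 -0.08 0;-0.09 -0.12 -0.08 0' > path.dat && python3 nudge.py path.dat 0.088
echo '-0.03 -0.04 0 0;-0.06 -0.08 0 0;-0.09 -0.12 0 0;-0.12 -0.16 0 0;-0.15 -0.2 0 0' > path.dat && python3 nudge.py path.dat
echo '-0.03 -0.04 0 0.15;-0.06 -0.08 0 0.3;-0.09 -0.12 0 0.45;-0.12 -0.16 0 0.6;-0.15 -0.2 0 0.75' > path.dat && python3 nudge.py path.dat
echo '0 0 0 0.15;0 0 0 0.274;0 0 0 0.274' > path.dat && python3 nudge.py path.dat
python3 -c "
from h import *
goto(.4468,-.1254,.085,6.4)"
```

```text
t: 0.9
tcp_pos: [0.3155, 0.4643, 0.2989]
tcp_rot: [0.0, 0.215, 0.977, 0.0]
wrist_force: [1.1, 0.3, -0.4]
finger_gap: 0.088
gripper_force: 0.0
t: 1.4
tcp_pos: [0.3671, 0.2191, 0.2988]
tcp_rot: [0.001, 0.215, 0.977, 0.0]
wrist_force: [0.4, -1.3, 0.0]
finger_gap: 0.0877
gripper_force: 0.0
t: 1.9
tcp_pos: [0.419, -0.0257, 0.2991]
tcp_rot: [0.001, 0.561, 0.828, 0.0]
wrist_force: [1.1, 1.2, -0.1]
finger_gap: 0.0882
gripper_force: 0.0
t: 2.2
tcp_pos: [0.4189, -0.0245, 0.2986]
tcp_rot: [0.0, 0.667, 0.745, 0.0]
wrist_force: [0.1, 0.6, -0.4]
finger_gap: 0.0884
gripper_force: 0.0
row [-0.1033  0.0166  0.2136] turn -0.002 tcp [ 0.4189 -0.0245  0.2986] q6 -0.23 t 2.2
```

```bash

echo '-0.05 0.008 0 0;-0.1 0.016 0 0;-0.1033 0.0166 0.05 0;-0.1033 0.0166 0.1 0;-0.1033 0.0166 0.15 0' > path.dat && python3 nudge.py path.dat
echo '0 0 0.04 0;0 0 0.06 0;0 0 0.063 0;0 0 0.063 0' > path.dat && python3 nudge.py path.dat
echo '0 0 0 0;0 0 0 0;0 0 0 0;0 0 0 0' > path.dat && python3 nudge.py path.dat 0.02
python3 -c "
from h import *
d=JY*.12; print(tool(d[0],d[1])); goto(.4468,-.1254,.085,6.4)"
```

```text
t: 2.7
tcp_pos: [0.4476, -0.1248, 0.1478]
tcp_rot: [0.001, 0.665, 0.747, 0.0]
wrist_force: [0.7, -0.1, -1.5]
finger_gap: 0.0879
gripper_force: 0.0
t: 3.1
tcp_pos: [0.4471, -0.1241, 0.0857]
tcp_rot: [-0.0, 0.665, 0.746, -0.0]
wrist_force: [0.3, -0.6, 0.4]
finger_gap: 0.088
gripper_force: 0.0
t: 3.5
tcp_pos: [0.4478, -0.1247, 0.0867]
tcp_rot: [0.001, 0.666, 0.746, 0.0]
wrist_force: [0.9, 0.1, 0.3]
finger_gap: 0.0583
gripper_force: 0.0
[ 1.19999942e-01  6.14895307e-05 -1.00142614e-04]
row [-0.0005 -0.001   0.0017] turn 0.0005 tcp [ 0.4478 -0.1247  0.0867] q6 -0.44 t 3.5
```

```bash

echo '0 0 0 0;0 0 0 0;0 0 0 0;0 0 0 0;0 0 0 0' > path.dat && python3 nudge.py path.dat
echo '0.02 0 0 0;0.04 0 0 0;0.06 0 0 0;0.08 0 0 0;0.1 0 0 0' > path.dat && python3 nudge.py path.dat
echo '0.005 0 0 0;0.01 0 0 0;0.01 0 0 0' > path.dat && python3 nudge.py path.dat
```

```text
t: 4.0
tcp_pos: [0.4459, -0.1246, 0.0856]
tcp_rot: [-0.001, 0.666, 0.746, -0.001]
wrist_force: [-4.8, -1.7, 4.1]
finger_gap: 0.029
gripper_force: 30.0
t: 4.5
tcp_pos: [0.4346, -0.0259, 0.0856]
tcp_rot: [0.0, 0.666, 0.746, -0.002]
wrist_force: [-4.4, -6.7, 2.5]
finger_gap: 0.029
gripper_force: 30.0
t: 4.8
tcp_pos: [0.4333, -0.0148, 0.0856]
tcp_rot: [-0.001, 0.666, 0.746, -0.001]
wrist_force: [-5.9, -0.6, 5.5]
finger_gap: 0.0291
gripper_force: 30.0
```

```bash

echo '0.003 0 0 0;0.003 0 0 0' > path.dat && python3 nudge.py path.dat
echo '0.003 0 0 0;0.003 0 0 0' > path.dat && python3 nudge.py path.dat
echo '0.002 0 0 0;0.002 0 0 0' > path.dat && python3 nudge.py path.dat
python3 -c "
from h import *
p=env.get_state()['tcp_pos'][:2];print(p@JX,p@JY)"
```

```text
t: 5.0
tcp_pos: [0.433, -0.0124, 0.0855]
tcp_rot: [-0.001, 0.666, 0.746, -0.001]
wrist_force: [-6.0, -1.4, 5.5]
finger_gap: 0.0288
gripper_force: 30.0
t: 5.2
tcp_pos: [0.4327, -0.0096, 0.0856]
tcp_rot: [-0.001, 0.666, 0.746, -0.001]
wrist_force: [-5.2, -2.4, 5.1]
finger_gap: 0.0292
gripper_force: 30.0
t: 5.4
tcp_pos: [0.4327, -0.0093, 0.0855]
tcp_rot: [0.0, 0.666, 0.746, -0.002]
wrist_force: [-5.8, -9.4, 4.7]
finger_gap: 0.0291
gripper_force: 30.0
0.428954560287579 -0.05751511489812396
```

```bash

echo '0 0 0 0;0 0 0 0;0 0 0 0;0 0 0 0;0 0 0 0' > path.dat && python3 nudge.py path.dat 0.088
echo '0 0 -0.05 0;0 0 -0.1 0;0 0 -0.13 0' > path.dat && python3 nudge.py path.dat
python3 - <<'E'
from h import *
t=cam("top"); hsv=cv2.cvtColor(t["color"],cv2.COLOR_RGB2HSV)
m=((hsv[...,2]>150)&(hsv[...,1]<60)).astype(np.uint8); m[:,:208]=0;m[:,314:]=0;m[:218]=0;m[296:]=0
m=cv2.morphologyEx(m,cv2.MORPH_OPEN,np.ones((2,2),np.uint8))
for q in cv2.findContours(m,0,1)[0]:
    if cv2.contourArea(q)>200: r=cv2.minAreaRect(q);print(r,at(t,*r[0],.06).round(4))
k=(hsv[...,2]<70).astype(np.uint8); k[:,:320]=0;k[:,440:]=0;k[:205]=0;k[250:]=0
q=max(cv2.findContours(k,0,1)[0],key=cv2.contourArea); r=cv2.minAreaRect(q); print("sd",r,at(t,*r[0],.02))
goto(.607,.2598,.084,102.8); goto(.5148,.125,.084,92)
E
```

```text
t: 5.9
tcp_pos: [0.434, -0.0071, 0.0857]
tcp_rot: [0.0, 0.666, 0.746, 0.0]
wrist_force: [-0.5, -0.1, 0.5]
finger_gap: 0.0667
gripper_force: 0.0
t: 6.2
tcp_pos: [0.4354, -0.0072, 0.2196]
tcp_rot: [0.002, 0.666, 0.746, 0.001]
wrist_force: [1.6, -0.7, 0.2]
finger_gap: 0.0874
gripper_force: 0.0
((291.5, 277.5), (23.0, 33.0), 90.0) [0.5139 0.1238 0.06  ]
((234.7752685546875, 238.8595428466797), (22.710811614990234, 33.20425796508789), 77.00537872314453) [0.6062 0.2595 0.06  ]
sd ((398.70648193359375, 224.505126953125), (8.646252632141113, 34.2344856262207), 83.2901611328125) [ 0.64519407 -0.13700685  0.02      ]
row [0.2469 0.196  0.1421] turn -1.6819 tcp [ 0.4381 -0.0074  0.2242] q6 -0.19 t 6.25
row [0.1232 0.0893 0.141 ] turn -1.4934 tcp [ 0.4381 -0.0074  0.2242] q6 -0.19 t 6.25
```

```bash

echo '0.035 0.028 0 0;0.07 0.056 0 0;0.106 0.084 0 0;0.141 0.112 0 0;0.177 0.14 0 0' > path.dat && python3 nudge.py path.dat
echo '0.035 0.028 0 -0.15;0.07 0.056 0 -0.3;0.07 0.056 0 -0.45;0.07 0.056 0 -0.6;0.07 0.056 0 -0.75' > path.dat && python3 nudge.py path.dat
echo '0 0 0 -0.15;0 0 0 -0.3;0 0 0 -0.45;0 0 0 -0.6;0 0 0 -0.75' > path.dat && python3 nudge.py path.dat
echo '0 0 0 -0.15;0 0 0 -0.182;0 0 0 -0.182;0 0 0 -0.182' > path.dat && python3 nudge.py path.dat | head -3
python3 -c "
from h import *
goto(.607,.2598,.084,102.8)"
```

```text
t: 6.75
tcp_pos: [0.5539, 0.186, 0.2153]
tcp_rot: [0.0, 0.666, 0.746, -0.0]
wrist_force: [-0.4, -1.0, 0.0]
finger_gap: 0.088
gripper_force: 0.0
t: 7.25
tcp_pos: [0.6009, 0.2609, 0.2145]
tcp_rot: [-0.001, 0.344, 0.939, -0.0]
wrist_force: [-0.6, -0.5, -0.6]
finger_gap: 0.088
gripper_force: 0.0
t: 7.75
tcp_pos: [0.6008, 0.2602, 0.215]
tcp_rot: [-0.0, -0.024, 1.0, -0.0]
wrist_force: [0.3, -0.1, -0.5]
finger_gap: 0.088
gripper_force: 0.0
t: 8.15
tcp_pos: [0.6009, 0.2602, 0.2153]
tcp_rot: [-0.0, -0.111, 0.994, -0.0]
row [-0.006  -0.0017  0.1313] turn -0.0011 tcp [0.6009 0.2602 0.2153] q6 -1.42 t 8.15
```

```bash

echo '-0.006 -0.0017 0.04 0;-0.006 -0.0017 0.08 0;-0.006 -0.0017 0.11 0;-0.006 -0.0017 0.129 0;-0.006 -0.0017 0.131 0' > path.dat && python3 nudge.py path.dat
echo '0 0 0 0;0 0 0 0;0 0 0 0;0 0 0 0;0 0 0 0' > path.dat && python3 nudge.py path.dat 0.044
echo '0 0 0 0;0 0 0 0;0 0 0 0' > path.dat && python3 nudge.py path.dat 0.039
echo '0 0 0 0;0 0 0 0' > path.dat && python3 nudge.py path.dat 0.0375
```

```text
t: 8.65
tcp_pos: [0.6045, 0.2588, 0.0806]
tcp_rot: [-0.003, -0.111, 0.994, -0.001]
wrist_force: [-0.2, 0.2, -1.1]
finger_gap: 0.0882
gripper_force: 0.0
t: 9.15
tcp_pos: [0.6078, 0.26, 0.0858]
tcp_rot: [0.001, -0.111, 0.994, 0.0]
wrist_force: [-0.1, -0.2, 0.0]
finger_gap: 0.0502
gripper_force: 0.0
t: 9.45
tcp_pos: [0.6074, 0.2596, 0.0849]
tcp_rot: [0.0, -0.111, 0.994, -0.0]
wrist_force: [0.8, -0.6, 1.0]
finger_gap: 0.0389
gripper_force: 0.5
t: 9.65
tcp_pos: [0.6074, 0.2596, 0.0848]
tcp_rot: [0.0, -0.111, 0.994, -0.0]
wrist_force: [1.1, -1.2, 0.6]
finger_gap: 0.0374
gripper_force: 4.7
```

```bash

echo '0 0 0 0;0 0 0 0;0 0 0 0' > path.dat && python3 nudge.py path.dat 0.0365 | tail -2
echo '0 0 0 0;0 0 0 0;0 0 0 0' > path.dat && python3 nudge.py path.dat 0.0355|tail -2
```

```text
finger_gap: 0.037
gripper_force: 21.5
finger_gap: 0.037
gripper_force: 30.0
```

```bash

echo '0 0 0 0;0 0 0 0' > path.dat && python3 nudge.py path.dat 0.0366 | tail -2
echo '0 0 -0.03 0;0 0 -0.06 0;0 0 -0.09 0;0 0 -0.13 0;0 0 -0.15 0' > path.dat && python3 nudge.py path.dat
python3 - <<'E'
from h import *
def jig(x,y): return (.431+x)*JX+(-.2135+y)*JY
p=jig(0.0,-.104);print(p);goto(*p,.235,6.4)
crop(cam("scene"),285,160,405,250,6,"pics/s3.png")
E
```

```text
finger_gap: 0.0369
gripper_force: 19.6
t: 10.95
tcp_pos: [0.6076, 0.2609, 0.2373]
tcp_rot: [0.001, -0.111, 0.994, 0.001]
wrist_force: [0.2, 0.4, -2.2]
finger_gap: 0.0368
gripper_force: 19.4
[ 0.46370536 -0.2674782 ]
row [ 0.2574 -0.4834  0.0008] turn 1.6825 tcp [0.6076 0.2609 0.2373] q6 -1.43 t 10.95
```

View pics/s3.png

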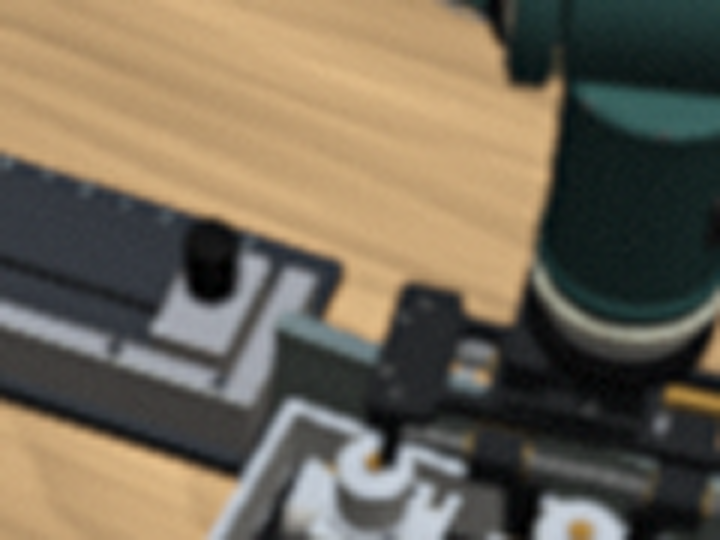

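```bash

echo '0.023 -0.044 0 0;0.046 -0.088 0 0;0.07 -0.132 0 0;0.094 -0.176 0 0;0.117 -0.22 0 0' > path.dat && python3 nudge.py path.dat | head -2
echo '0.023 -0.044 0 0.15;0.046 -0.088 0 0.3;0.07 -0.132 0 0.45;0.094 -0.176 0 0.6;0.117 -0.22 0 0.75' > path.dat && python3 nudge.py path.dat | head -2
echo '0 0 0 0.15;0 0 0 0.3;0 0 0 0.45;0 0 0 0.6;0 0 0 0.75' > path.dat && python3 nudge.py path.dat |head -2
echo '0 0 0 0.15;0 0 0 0.182;0 0 0 0.182;0 0 0 0.182' > path.dat && python3 nudge.py path.dat 
python3 - <<'E'
from h import *
def jig(x,y): return (.431+x)*JX+(-.2135+y)*JY
p=jig(-.001,-.104);goto(*p,.235,6.4)
E
```

```text
t: 11.5
tcp_pos: [0.5397, 0.0184, 0.2323]
t: 12.0
tcp_pos: [0.4748, -0.2217, 0.2326]
t: 12.5
tcp_pos: [0.4755, -0.22, 0.2323]
t: 12.9
tcp_pos: [0.4759, -0.2204, 0.2332]
tcp_rot: [-0.001, 0.666, 0.746, -0.0]
wrist_force: [-0.2, 0.4, -2.7]
finger_gap: 0.0369
gripper_force: 15.5
row [-0.0454 -0.0184 -0.0019] turn 0.0015 tcp [ 0.4759 -0.2204  0.2332] q6 -0.59 t 12.9
```

```bash

echo '-0.0454 -0.0184 0 0;-0.0454 -0.0184 0 0;-0.0454 -0.0184 0.05 0;-0.0454 -0.0184 0.09 0;-0.0454 -0.0184 0.09 0' > path.dat && python3 nudge.py path.dat
python3 - <<'E'
from h import *
def jig(x,y): return (.431+x)*JX+(-.2135+y)*JY
p=jig(-.001,-.104);goto(*p,.085,6.4)
t=cam("top"); crop(t,400,230,500,330,6,"pics/t4.png")
E
```

```text
t: 13.4
tcp_pos: [0.4582, -0.2648, 0.1378]
tcp_rot: [-0.007, 0.666, 0.746, -0.001]
wrist_force: [-1.3, 1.8, -2.7]
finger_gap: 0.037
gripper_force: 10.0
row [-0.0038  0.0047  0.0528] turn 0.0003 tcp [ 0.4582 -0.2648  0.1378] q6 -0.68 t 13.4
```

View pics/t4.png

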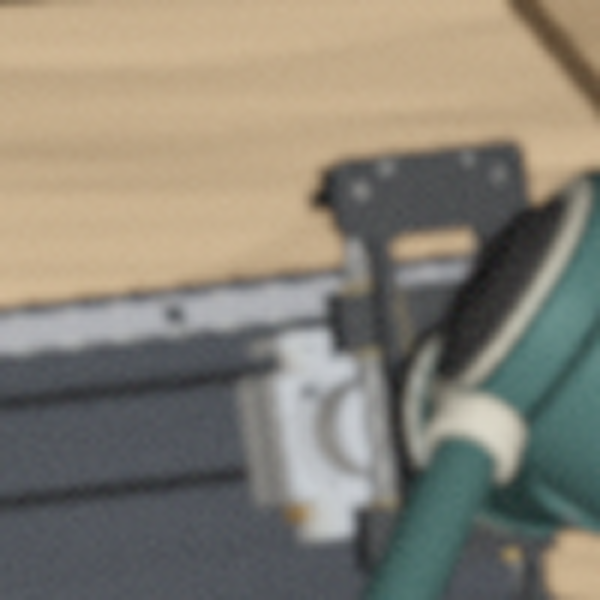

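The body hangs square over the bed, with its flange (about (290,350)) at the fence side and its bell (about (310,530)) outwards.

```bash

echo '0 0 0.01 0;0 0 0.02 0;0 0 0.03 0;0 0 0.04 0;0 0 0.046 0' > path.dat && python3 nudge.py path.dat 0.0365
echo '0 0 0 0;0 0 0 0' > path.dat && python3 nudge.py path.dat
python3 - <<'E'
from h import *
def jig(x,y): return (.431+x)*JX+(-.2135+y)*JY
p=jig(-.001,-.104);goto(*p,.085,6.4)
E
```

```text
t: 13.95
tcp_pos: [0.4603, -0.2695, 0.103]
tcp_rot: [-0.002, 0.666, 0.746, -0.003]
wrist_force: [-29.6, 3.7, 49.4]
finger_gap: 0.0368
gripper_force: 31.5
t: 14.15
tcp_pos: [0.4599, -0.2696, 0.103]
tcp_rot: [-0.002, 0.666, 0.746, -0.003]
wrist_force: [-21.2, 1.8, 27.9]
finger_gap: 0.0367
gripper_force: 29.9
row [0.0017 0.0031 0.018 ] turn 0.0015 tcp [ 0.4599 -0.2696  0.103 ] q6 -0.68 t 14.15
```

```bash

echo '0 0 -0.01 0;0 0 -0.03 0;0 0 -0.05 0;0 0 -0.05 0' > path.dat && python3 nudge.py path.dat 0.0366
python3 - <<'E'
from h import *
crop(cam("scene"),210,150,330,240,6.6,"pics/s5.png")
p=env.get_state()["tcp_pos"][:2]; print(p@JX-.431,p@JY+.2135)
E
```

```text
t: 14.55
tcp_pos: [0.4658, -0.2698, 0.1522]
tcp_rot: [0.004, 0.666, 0.746, 0.001]
wrist_force: [1.2, 0.2, -3.0]
finger_gap: 0.0373
gripper_force: 23.1
0.0009237451723563828 -0.1058391707718955
```

View pics/s5.png

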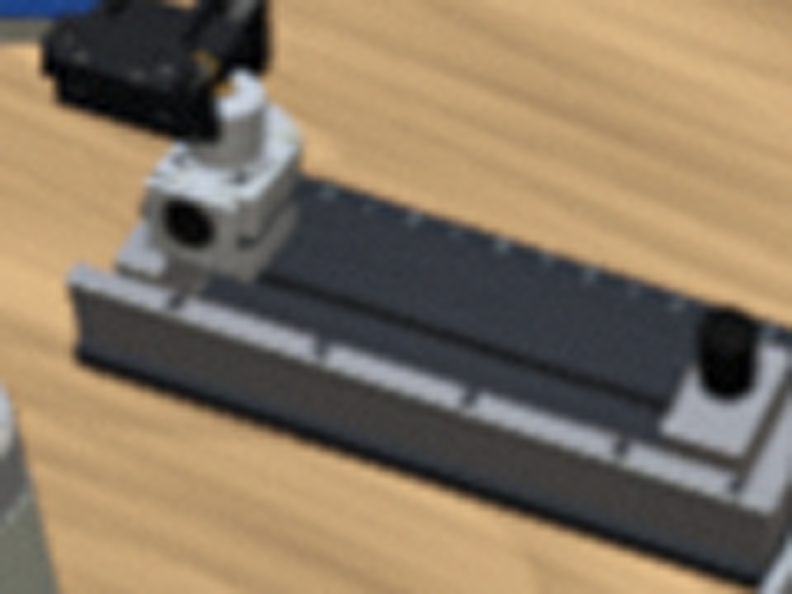

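```bash
python3 - <<'E'
from h import *
from scipy.spatial.transform import Rotation as R
s=cam("scene"); st=env.get_state(); p=st["tcp_pos"]; w,a,b,c=st["tcp_rot"]; print(p,R.from_quat([a,b,c,w]).as_matrix()[:,2].round(4))
# where dot would be drawn for cap top at various heights above TCP
for h in(.02,.026,.032,.038,.044): print(h,proj(s,[p[0],p[1],p[2]+h]).round(1))
c=s["color"][150:185,225:265].astype(int); m=(c[...,0]-c[...,2]>60)
v,u=np.nonzero(m); print("dot",u.mean()+225,v.mean()+150,len(u), list(zip(u+225,v+150))[:30])
# flange corners, bore centre, expected in-hand with shift h
for k in (0,.006,.012,.018):
    z0=p[2]-.066+k; X=lambda bx,by,bz:np.r_[p[:2]+bx*JX+by*JY,z0+bz]
    print(k,"bore",proj(s,X(.039,0,.039)).round(1),"bowl corner",proj(s,X(.026,.026,0)).round(1))
E
```

```text
[ 0.46378642 -0.26855235  0.14904414] [ 1.5e-03 -9.0e-04 -1.0e+00]
0.02 [243.7 165.7]
0.026 [243.5 164.4]
0.032 [243.3 163. ]
0.038 [243.1 161.7]
0.044 [242.9 160.3]
dot 250.63972286374133 165.6189376443418 433 [(np.int64(237), np.int64(150)), (np.int64(238), np.int64(150)), (np.int64(252), np.int64(150)), (np.int64(253), np.int64(150)), (np.int64(254), np.int64(150)), (np.int64(255), np.int64(150)), (np.int64(256), np.int64(150)), (np.int64(257), np.int64(150)), (np.int64(258), np.int64(150)), (np.int64(259), np.int64(150)), (np.int64(260), np.int64(150)), (np.int64(261), np.int64(150)), (np.int64(262), np.int64(150)), (np.int64(263), np.int64(150)), (np.int64(264), np.int64(150)), (np.int64(252), np.int64(151)), (np.int64(253), np.int64(151)), (np.int64(254), np.int64(151)), (np.int64(255), np.int64(151)), (np.int64(256), np.int64(151)), (np.int64(257), np.int64(151)), (np.int64(258), np.int64(151)), (np.int64(259), np.int64(151)), (np.int64(260), np.int64(151)), (np.int64(261), np.int64(151)), (np.int64(262), np.int64(151)), (np.int64(263), np.int64(151)), (np.int64(264), np.int64(151)), (np.int64(252), np.int64(152)), (np.int64(253), np.int64(152))]
0 bore [239.6 184.2] bowl corner [249.9 191.8]
0.006 bore [239.4 182.9] bowl corner [249.7 190.6]
0.012 bore [239.2 181.7] bowl corner [249.5 189.4]
0.018 bore [238.9 180.4] bowl corner [249.3 188.1]
```

```bash

echo '0.01 -0.005 0 0;0.01 -0.005 0.02 0;0.01 -0.005 0.04 0;0.01 -0.005 0.04 0;0.01 -0.005 0.04 0' > path.dat && python3 nudge.py path.dat 0.0364
echo '0 0 0.005 0;0 0 0.005 0' > path.dat && python3 nudge.py path.dat | head -4
echo '0 0 0.005 0;0 0 0.005 0' > path.dat && python3 nudge.py path.dat | head -4
```

```text
t: 15.15
tcp_pos: [0.456, -0.2578, 0.1076]
tcp_rot: [-0.002, 0.666, 0.746, -0.0]
wrist_force: [-0.3, 0.2, -2.9]
finger_gap: 0.0367
gripper_force: 27.1
t: 15.35
tcp_pos: [0.4576, -0.259, 0.1041]
tcp_rot: [0.0, 0.666, 0.746, 0.0]
wrist_force: [-0.1, -0.4, -2.8]
t: 15.55
tcp_pos: [0.4565, -0.2599, 0.1018]
tcp_rot: [-0.0, 0.666, 0.746, -0.001]
wrist_force: [-9.4, 1.0, 14.6]
```

```bash
python3 - <<'E'
from h import *
st=env.get_state(); print(st["wrist_force"],st["torque"],st["tcp_pos"],st["gripper_force"])
s=cam("scene"); t=cam("top"); 
a=cv2.resize(s["color"][165:235,210:290,::-1],None,fx=6,fy=6,interpolation=3)
b=cv2.resize(t["color"][265:335,420:473,::-1],None,fx=6,fy=6,interpolation=3)
cv2.imwrite("pics/st6.png",np.hstack([a,b]))
E
```

```text
[-9.35055227  1.03439222 14.64885816] [0.20717391 1.62704309 0.05901695] [ 0.4565231  -0.25990269  0.1018076 ] 31.01142704486847
```

View pics/st6.png

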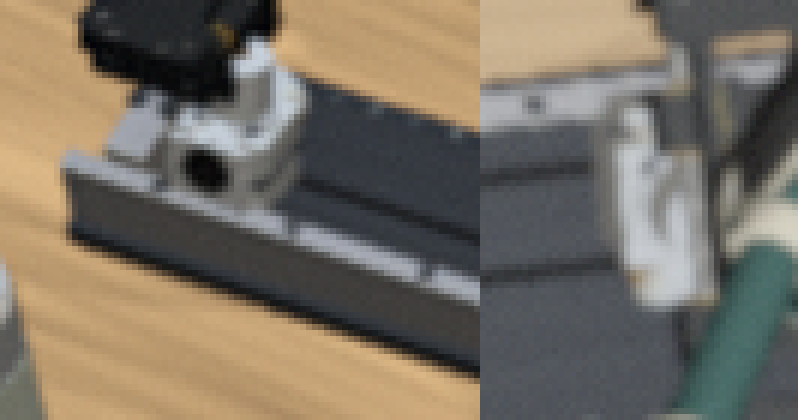

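```bash
python3 - <<'E'
from h import *
t=cam("top");s=cam("scene")
for n,u,v,z in(("flange",446.2,281.5,.085),("bell",449.6,315.5,.085),("fence",440,286,.064),("fence far left",432,287,.064)):
    p=at(t,u,v,z)[:2]; print(n,(p@JX-.431).round(4),(p@JY+.2135).round(4))
p=env.get_state()["tcp_pos"][:2]; print("tcp",p@JX-.431,p@JY+.2135, proj(t,[*p,.12]),proj(s,[*p,.12]))
E
```

```text
flange 0.0419 -0.0799
bell -0.0377 -0.0779
fence 0.0332 -0.0681
fence far left 0.0331 -0.0489
tcp -0.006307246061830807 -0.09564650385141601 [458.73562761 301.15465123] [248.72372028 175.82970804]
```

```bash

echo '0 0 -0.02 0;0 0 -0.04 0;0 0 -0.06 0;0 0 -0.06 0;0 0 -0.06 0' > path.dat && python3 nudge.py path.dat 0.0366
python3 - <<'E'
from h import *
p=env.get_state()["tcp_pos"]; t=cam("top"); s=cam("scene"); print(p,"tcp",p[:2]@JX-.431,p[:2]@JY+.2135)
print("proj cap top",proj(t,[p[0],p[1],p[2]+.026]),proj(s,[p[0],p[1],p[2]+.026]))
a=cv2.resize(s["color"][140:215,215:275,::-1],None,fx=7,fy=7,interpolation=3)
b=cv2.resize(t["color"][260:335,425:477,::-1],None,fx=7,fy=7,interpolation=3)
cv2.imwrite("pics/st7.png",np.hstack([a,b]))
E
```

```text
t: 16.25
tcp_pos: [0.4574, -0.2591, 0.1589]
tcp_rot: [0.001, 0.666, 0.746, 0.0]
wrist_force: [0.5, 0.2, -3.6]
finger_gap: 0.0369
gripper_force: 26.8
[ 0.4573837  -0.25908899  0.15892982] tcp -0.005347129329818345 -0.0949583966462014
proj cap top [465.01195842 300.657129  ] [246.79516692 161.92828748]
```

View pics/st7.png

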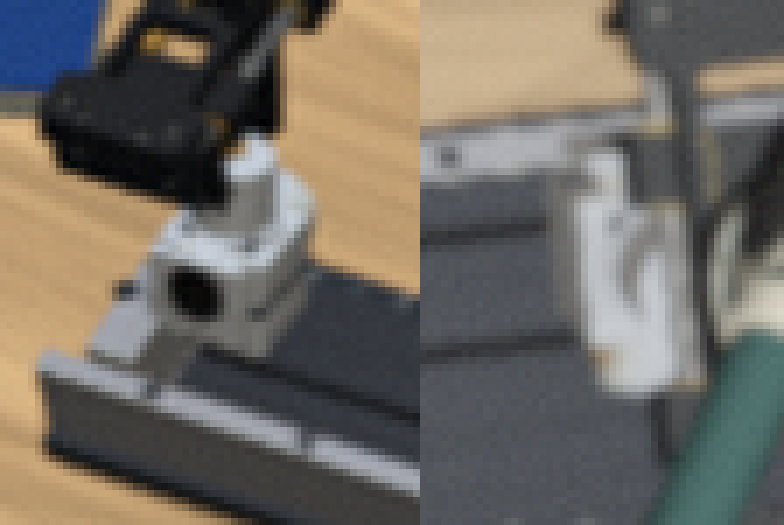

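```bash
python3 - <<'E'
from h import *
t=cam("top");s=cam("scene");p=env.get_state()["tcp_pos"]
for ox in(0,.006,.012):
  for k in(-.006,0,.006,.012):
    z0=p[2]-.066+k; X=lambda bx,by,bz:np.r_[p[:2]+(bx+ox)*JX+by*JY,z0+bz]
    print(ox,k,"S bore",proj(s,X(.039,0,.039)).round(1),"captop",proj(s,X(0,0,.092)).round(1),"T flange",proj(t,X(.039,.01,.055)).round(1),"bell",proj(t,X(-.039,0.01,.055)).round(1),"boss edge",proj(t,X(0,.027,.054)).round(1))
print("obs S bore 242.2 181.2; T flange 450.6 281.2; bell 455.4 315.5; boss edge 449.5 302; cap top S",(250/7-.5+215,152/7-.5+140))
E
```

```text
0 -0.006 S bore [243.5 183.4] captop [247.5 163.5] T flange [453.5 284.5] bell [457.8 319.1] boss edge [448.1 302.7]
0 0 S bore [243.3 182.1] captop [247.3 162.2] T flange [454.1 284.4] bell [458.4 319.2] boss edge [448.7 302.7]
0 0.006 S bore [243.1 180.8] captop [247.1 160.8] T flange [454.6 284.4] bell [459.  319.2] boss edge [449.2 302.7]
0 0.012 S bore [242.9 179.5] captop [246.9 159.5] T flange [455.2 284.3] bell [459.6 319.3] boss edge [449.8 302.7]
0.006 -0.006 S bore [242.6 184.7] captop [246.6 164.8] T flange [453.2 281.9] bell [457.5 316.4] boss edge [447.8 300. ]
0.006 0 S bore [242.4 183.4] captop [246.4 163.5] T flange [453.7 281.8] bell [458.1 316.5] boss edge [448.4 300. ]
0.006 0.006 S bore [242.2 182.1] captop [246.2 162.1] T flange [454.3 281.7] bell [458.7 316.5] boss edge [448.9 300. ]
0.006 0.012 S bore [242.  180.9] captop [246.  160.7] T flange [454.9 281.6] bell [459.3 316.6] boss edge [449.5 300. ]
0.012 -0.006 S bore [241.8 186. ] captop [245.7 166.1] T flange [452.8 279.2] bell [457.2 313.8] boss edge [447.5 297.4]
0.012 0 S bore [241.6 184.7] captop [245.5 164.7] T flange [453.4 279.1] bell [457.8 313.8] boss edge [448.  297.3]
0.012 0.006 S bore [241.4 183.4] captop [245.3 163.4] T flange [454. 279.] bell [458.3 313.9] boss edge [448.6 297.3]
0.012 0.012 S bore [241.2 182.2] captop [245.1 162. ] T flange [454.5 278.9] bell [459.  313.9] boss edge [449.1 297.3]
obs S bore 242.2 181.2; T flange 450.6 281.2; bell 455.4 315.5; boss edge 449.5 302; cap top S (250.21428571428572, 161.21428571428572)
```

```bash

echo '0 -0.01 0 0;0 -0.017 0 0;0 -0.017 0.02 0;0 -0.017 0.04 0;0 -0.017 0.057 0' > path.dat && python3 nudge.py path.dat | sed -n 2,4p
echo '0 0 0.004 0;0 0 0.004 0;0 0 0.004 0' > path.dat && python3 nudge.py path.dat | sed -n 2,4p
echo '0 0 0.004 0;0 0 0.004 0;0 0 0.004 0' > path.dat && python3 nudge.py path.dat | sed -n 2,4p
echo '0 0 0.003 0;0 0 0.003 0;0 0 0.003 0' > path.dat && python3 nudge.py path.dat | sed -n 2,4p
```

```text
tcp_pos: [0.4391, -0.2607, 0.1007]
tcp_rot: [-0.0, 0.667, 0.745, -0.0]
wrist_force: [0.1, -0.2, -4.2]
tcp_pos: [0.4406, -0.2612, 0.0985]
tcp_rot: [0.001, 0.666, 0.746, 0.0]
wrist_force: [-0.8, 0.0, -2.6]
tcp_pos: [0.4405, -0.2609, 0.0941]
tcp_rot: [0.0, 0.666, 0.746, 0.0]
wrist_force: [-0.4, -0.2, -2.3]
tcp_pos: [0.4402, -0.2607, 0.0906]
tcp_rot: [-0.0, 0.666, 0.746, -0.0]
wrist_force: [-0.3, -0.4, -2.3]
```

```bash

for i in 1; do echo '0 0 0.003 0;0 0 0.003 0;0 0 0.003 0' > path.dat && python3 nudge.py path.dat | sed -n 2,4p; done
echo '0 0 0.003 0;0 0 0.003 0;0 0 0.003 0' > path.dat && python3 nudge.py path.dat | sed -n 2,4p
echo '0 0 0.002 0;0 0 0.002 0;0 0 0.002 0' > path.dat && python3 nudge.py path.dat | sed -n 2,4p
```

```text
tcp_pos: [0.4401, -0.2607, 0.0875]
tcp_rot: [-0.0, 0.666, 0.746, -0.0]
wrist_force: [0.6, 0.4, -2.5]
tcp_pos: [0.4412, -0.2613, 0.0862]
tcp_rot: [0.001, 0.666, 0.746, 0.0]
wrist_force: [-1.2, 0.9, 5.5]
tcp_pos: [0.4422, -0.2618, 0.0858]
tcp_rot: [0.002, 0.666, 0.746, 0.0]
wrist_force: [-2.5, 2.1, 12.5]
```

```bash

echo '0 0 -0.002 0;0 0 -0.002 0' > path.dat && python3 nudge.py path.dat 0.0375| tail -3
echo '0 0 0 0;0 0 0 0;0 0 0 0' > path.dat && python3 nudge.py path.dat 0.045| tail -3
echo '0 0 0 0;0 0 0 0;0 0 0.002 0' > path.dat && python3 nudge.py path.dat | tail -3
echo '0 0 0 0;0 0 0 0;0 0 0 0' > path.dat && python3 nudge.py path.dat 0.0378| tail -3
echo '0 0 0 0;0 0 0 0;0 0 0 0' > path.dat && python3 nudge.py path.dat 0.0372
python3 - <<'E'
from h import *
p=env.get_state()["tcp_pos"]; print(p[:2]@JX-.431,p[:2]@JY+.2135)
E
```

```text
wrist_force: [-0.0, 1.1, 5.6]
finger_gap: 0.0376
gripper_force: 14.2
wrist_force: [0.9, 0.3, 1.3]
finger_gap: 0.045
gripper_force: 0.7
wrist_force: [1.4, -0.7, 1.5]
finger_gap: 0.0451
gripper_force: 0.6
wrist_force: [1.4, 0.4, -0.4]
finger_gap: 0.0383
gripper_force: 24.9
t: 20.15
tcp_pos: [0.4399, -0.2606, 0.0824]
tcp_rot: [-0.0, 0.666, 0.746, -0.0]
wrist_force: [-0.9, -0.8, -1.5]
finger_gap: 0.0377
gripper_force: 29.2
-0.02291162190211321 -0.09452024895676794
```

```bash

echo '0 0 0 0;0 0 0 0;0 0 0 0;0 0 0 0;0 0 0 0' > path.dat && python3 nudge.py path.dat 0.05| tail -3
echo '0 0 0 0;0 0 0 0;0 0 0 0;0 0 0 0;0 0 0 0' > path.dat && python3 nudge.py path.dat 0.088| tail -3
echo '0 0 -0.02 0;0 0 -0.06 0;0 0 -0.1 0;0 0 -0.15 0;0 0 -0.2 0' > path.dat && python3 nudge.py path.dat
echo '0.05 0 0 0;0.1 0 0 0;0.15 0 0 0;0.2 0 0 0;0.2 0 0 0' > path.dat && python3 nudge.py path.dat | head -2
python3 - <<'E'
from h import *
s=cam("scene");t=cam("top")
a=cv2.resize(s["color"][150:230,210:280,::-1],None,fx=6,fy=6,interpolation=3)
b=cv2.resize(t["color"][265:345,420:483,::-1],None,fx=6,fy=6,interpolation=3)
cv2.imwrite("pics/st8.png",np.hstack([a,b]))
for n,c in(("t",t),("s",s)):
    h=cv2.cvtColor(c["color"],cv2.COLOR_RGB2HSV); m=((h[...,0]>8)&(h[...,0]<25)&(h[...,1]>130)).astype(np.uint8)
    x0,y0,x1,y1=(425,285,480,330) if n=="t" else (225,160,275,200)
    nn,l,st,ce=cv2.connectedComponentsWithStats(m[y0:y1,x0:x1]); print(n,[(ce[i]+[x0,y0],st[i][4]) for i in range(1,nn) if st[i][4]>1])
E
```

```text
wrist_force: [1.3, 0.8, -0.5]
finger_gap: 0.0501
gripper_force: 0.3
wrist_force: [0.2, -0.1, 0.6]
finger_gap: 0.0868
gripper_force: 0.0
t: 21.65
tcp_pos: [0.4396, -0.2604, 0.2841]
tcp_rot: [-0.001, 0.666, 0.746, -0.0]
wrist_force: [-0.2, -0.6, 0.8]
finger_gap: 0.0879
gripper_force: 0.0
t: 22.15
tcp_pos: [0.417, -0.0571, 0.283]
t []
s []
```

View pics/st8.png

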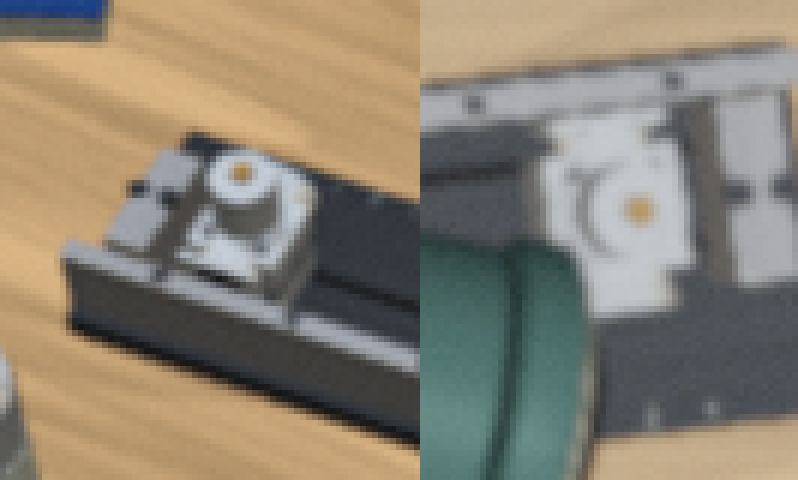

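```bash
python3 - <<'E'
from h import *
s=cam("scene");t=cam("top")
X,e=tri(t,(456.25,299.6),s,(249.7,178.2)); print(X,e,"jig",X[:2]@JX-.431,X[:2]@JY+.2135)
J=lambda n,x,y,z:(lambda p:print(n,(p@JX-.431).round(4),(p@JY+.2135).round(4)))(at(t,420+(x+.5-420)/6-.5,265+(y+.5)/6-.5,z)[:2])
J("flange top L",553,125,.08);J("flange top R",640,112,.08);J("bell L",592,320,.08);J("bell R",680,308,.075);J("boss R",690,265,.072);J("boss L",540,200,.072);J("fence",500,120,.064);J("fence2",690,93,.064);J("blk top",722,100,.07);J("blk base",700,105,.018)
print(proj(t,[*(.431-.0*0)*JX+(-.2135-.135)*JY,.018]),proj(t,[*(.431)*JX+(-.2135-.135)*JY,.07]))
E
```

```text
[ 0.45991065 -0.25499283  0.11466105] 0.000850282323626042 jig -0.0023793261379259634 -0.09116944487897646
flange top L 0.034 -0.0693
flange top R 0.0351 -0.1041
bell L -0.0432 -0.075
bell R -0.0429 -0.1112
boss R -0.0268 -0.118
boss L 0.0055 -0.0621
fence 0.0385 -0.0517
fence2 0.0403 -0.1285
blk top 0.0361 -0.1394
blk base 0.0355 -0.1429
[464.90963543 296.84084811] [470.01566383 296.61513599]
```

```bash
python3 - <<'E'
from h import *
t=cam("top"); hsv=cv2.cvtColor(t["color"],cv2.COLOR_RGB2HSV)
m=((hsv[...,2]>150)&(hsv[...,1]<60)).astype(np.uint8); m[:,:208]=0;m[:,314:]=0;m[:218]=0;m[296:]=0
m=cv2.morphologyEx(m,cv2.MORPH_OPEN,np.ones((2,2),np.uint8))
for q in cv2.findContours(m,0,1)[0]:
    if cv2.contourArea(q)>200: r=cv2.minAreaRect(q);print(r,at(t,*r[0],.06).round(4))
k=(hsv[...,2]<70).astype(np.uint8); k[:,:320]=0;k[:,440:]=0;k[:205]=0;k[250:]=0
q=max(cv2.findContours(k,0,1)[0],key=cv2.contourArea); r=cv2.minAreaRect(q); print("sd",r,at(t,*r[0],.02))
goto(.5148,.1248,.0815,92)
E
```

```text
((291.5, 277.5), (23.0, 33.0), 90.0) [0.5139 0.1238 0.06  ]
sd ((398.7462158203125, 224.46923828125), (8.806466102600098, 34.35761642456055), 82.87498474121094) [ 0.64528287 -0.13710593  0.02      ]
row [0.1762 0.1169 0.2011] turn -1.4952 tcp [ 0.4181 -0.0632  0.2827] q6 -0.32 t 22.4
```

```bash

echo '0.04 0.027 0 0;0.08 0.054 0 0;0.12 0.08 0 0;0.16 0.106 0 0;0.1762 0.1169 0 0' > path.dat && python3 nudge.py path.dat | head -2
echo '0 0 0.02 -0.15;0 0 0.04 -0.3;0 0 0.06 -0.45;0 0 0.06 -0.6;0 0 0.06 -0.75' > path.dat && python3 nudge.py path.dat | head -2
echo '0 0 0 -0.15;0 0 0 -0.3;0 0 0 -0.45;0 0 0 -0.6;0 0 0 -0.745' > path.dat && python3 nudge.py path.dat | head -2
echo '0 0 0 0;0 0 0 0' > path.dat && python3 nudge.py path.dat | head -2
python3 -c "
from h import *
goto(.5148,.1248,.0815,92)"
```

```text
t: 22.9
tcp_pos: [0.5163, 0.1275, 0.2821]
t: 23.4
tcp_pos: [0.5141, 0.1239, 0.2211]
t: 23.9
tcp_pos: [0.5148, 0.1239, 0.2224]
t: 24.1
tcp_pos: [0.5147, 0.1247, 0.2225]
row [-2.00e-04  1.00e-04  1.41e-01] turn -0.0042 tcp [0.5147 0.1247 0.2225] q6 -1.41 t 24.1
```

```bash

echo '0 0 0.04 0;0 0 0.08 0;0 0 0.12 0;0 0 0.137 0;0 0 0.14 0' > path.dat && python3 nudge.py path.dat |head -2
echo '0 0 0 0;0 0 0 0;0 0 0 0;0 0 0 0;0 0 0 0' > path.dat && python3 nudge.py path.dat 0.044 | tail -3
echo '0 0 0 0;0 0 0 0;0 0 0 0' > path.dat && python3 nudge.py path.dat 0.0375 | tail -3
echo '0 0 0 0;0 0 0 0;0 0 0 0' > path.dat && python3 nudge.py path.dat 0.0365
echo '0 0 0 0;0 0 0 0;0 0 0 0' > path.dat && python3 nudge.py path.dat
```

```text
t: 24.6
tcp_pos: [0.5118, 0.125, 0.0794]
wrist_force: [0.2, -1.2, -0.5]
finger_gap: 0.0504
gripper_force: 0.0
wrist_force: [-0.1, -1.8, 2.7]
finger_gap: 0.0372
gripper_force: 6.0
t: 25.7
tcp_pos: [0.5146, 0.1259, 0.083]
tcp_rot: [0.0, -0.018, 1.0, -0.0]
wrist_force: [-0.8, -3.2, 4.4]
finger_gap: 0.0371
gripper_force: 26.6
t: 26.0
tcp_pos: [0.5146, 0.126, 0.083]
tcp_rot: [0.0, -0.018, 1.0, -0.0]
wrist_force: [-0.7, -4.1, 5.5]
finger_gap: 0.0368
gripper_force: 26.6
```

```bash

echo '0 0 0 0;0 0 0 0' > path.dat && python3 nudge.py path.dat 0.0367 | tail -2
echo '0 0 -0.02 0;0 0 -0.05 0;0 0 -0.08 0;0 0 -0.11 0;0 0 -0.14 0' > path.dat && python3 nudge.py path.dat
echo '0 0 0 0;0 0 0 0' > path.dat && python3 nudge.py path.dat | tail -3
python3 - <<'E'
from h import *
def jig(x,y): return (.431+x)*JX+(-.2135+y)*JY
p=jig(-.007,-.027);print(p);goto(*p,.225,6.4)
E
```

```text
finger_gap: 0.0374
gripper_force: 22.0
t: 26.7
tcp_pos: [0.5127, 0.1267, 0.2216]
tcp_rot: [-0.002, -0.018, 1.0, 0.0]
wrist_force: [1.5, 0.0, -4.1]
finger_gap: 0.0371
gripper_force: 21.8
wrist_force: [-0.5, 0.1, -4.4]
finger_gap: 0.0373
gripper_force: 21.8
[ 0.44816588 -0.19173836]
row [ 0.0772 -0.3156 -0.0038] turn 1.4954 tcp [0.5139 0.1265 0.2213] q6 -1.41 t 26.9
```

```bash

echo '0.008 -0.032 0 0;0.016 -0.064 0 0;0.024 -0.096 0 0;0.032 -0.128 0 0;0.04 -0.16 0 0' > path.dat && python3 nudge.py path.dat | head -2
echo '0.008 -0.032 0 0.1;0.016 -0.064 0 0.2;0.024 -0.096 0 0.3;0.032 -0.128 0 0.4;0.037 -0.1556 0 0.5' > path.dat && python3 nudge.py path.dat | head -2
echo '0 0 0 0.13;0 0 0 0.26;0 0 0 0.39;0 0 0 0.52;0 0 0 0.6' > path.dat && python3 nudge.py path.dat |head -2
echo '0 0 0 0.13;0 0 0 0.26;0 0 0 0.36;0 0 0 0.395;0 0 0 0.395' > path.dat && python3 nudge.py path.dat
python3 - <<'E'
from h import *
def jig(x,y): return (.431+x)*JX+(-.2135+y)*JY
p=jig(-.007,-.027);print(p);goto(*p,.09,6.4)
E
```

```text
t: 27.4
tcp_pos: [0.4776, -0.0358, 0.2188]
t: 27.9
tcp_pos: [0.4463, -0.1924, 0.2189]
t: 28.4
tcp_pos: [0.4469, -0.1909, 0.2187]
t: 28.9
tcp_pos: [0.4471, -0.1909, 0.2191]
tcp_rot: [-0.003, 0.666, 0.746, -0.001]
wrist_force: [-0.6, -1.0, -4.7]
finger_gap: 0.037
gripper_force: 20.5
[ 0.44816588 -0.19173836]
row [-0.0014  0.0016  0.1291] turn 0.0003 tcp [ 0.4471 -0.1909  0.2191] q6 -0.57 t 28.9
```

```bash

echo '0 0 0.03 0;0 0 0.06 0;0 0 0.09 0;0 0 0.12 0;0 0 0.127 0' > path.dat && python3 nudge.py path.dat | sed -n 2,4p
echo '0 0 0.004 0;0 0 0.004 0;0 0 0.004 0' > path.dat && python3 nudge.py path.dat | sed -n 2,4p
echo '0 0 0.002 0;0 0 0.002 0;0 0 0.002 0' > path.dat && python3 nudge.py path.dat | sed -n 2,6p
```

```text
tcp_pos: [0.4443, -0.1898, 0.0901]
tcp_rot: [-0.005, 0.666, 0.746, -0.001]
wrist_force: [-1.2, 1.0, -3.9]
tcp_pos: [0.4501, -0.1926, 0.0932]
tcp_rot: [0.001, 0.666, 0.746, 0.0]
wrist_force: [0.8, 0.1, -3.7]
tcp_pos: [0.4492, -0.1922, 0.0903]
tcp_rot: [0.001, 0.666, 0.746, 0.0]
wrist_force: [0.7, 0.1, -3.2]
finger_gap: 0.0368
gripper_force: 20.5
```

```bash

echo '0 0 0.004 0;0 0 0.004 0;0 0 0.004 0' > path.dat && python3 nudge.py path.dat | sed -n 2,4p
echo '0 0 0.002 0;0 0 0.002 0;0 0 0.002 0' > path.dat && python3 nudge.py path.dat | sed -n 2,6p
echo '0 0 0.001 0;0 0 0.001 0;0 0 0.001 0' > path.dat && python3 nudge.py path.dat | sed -n 2,6p
```

```text
tcp_pos: [0.4486, -0.1919, 0.0854]
tcp_rot: [-0.0, 0.666, 0.746, -0.0]
wrist_force: [-0.3, -0.2, -3.5]
tcp_pos: [0.4488, -0.192, 0.0836]
tcp_rot: [-0.0, 0.666, 0.746, -0.0]
wrist_force: [0.3, -0.5, -3.4]
finger_gap: 0.0368
gripper_force: 20.5
tcp_pos: [0.449, -0.1921, 0.0835]
tcp_rot: [0.0, 0.666, 0.746, 0.0]
wrist_force: [-3.9, 1.9, 5.3]
finger_gap: 0.0371
gripper_force: 20.7
```

```bash

echo '0 0.002 -0.001 0;0 0.004 -0.001 0;0 0.005 -0.001 0;0 0.005 -0.001 0' > path.dat && python3 nudge.py path.dat | sed -n 2,6p
echo '0 0 0 0;0 0 0 0;0 0 0 0;0 0 0 0' > path.dat && python3 nudge.py path.dat 0.05 | tail -3
echo '0 0 0 0;0 0 0 0;0 0 0 0;0 0 0 0;0 0 0 0' > path.dat && python3 nudge.py path.dat 0.088 | tail -3
echo '0 0 -0.02 0;0 0 -0.06 0;0 0 -0.1 0;0 0 -0.14 0' > path.dat && python3 nudge.py path.dat | head -2
echo '0.05 0 0 0;0.1 0 0 0;0.135 0 0 0;0.135 0 0 0' > path.dat && python3 nudge.py path.dat | head -2
python3 - <<'E'
from h import *
s=cam("scene");t=cam("top")
a=cv2.resize(s["color"][150:230,210:300,::-1],None,fx=5,fy=5,interpolation=3)
b=cv2.resize(t["color"][265:345,410:479,::-1],None,fx=5,fy=5,interpolation=3)
cv2.imwrite("pics/st9.png",np.hstack([a,b]))
goto(.4335,-.009,.085,6.4)
E
```

```text
tcp_pos: [0.4539, -0.1916, 0.0835]
tcp_rot: [-0.0, 0.666, 0.746, -0.0]
wrist_force: [-1.0, -0.3, 0.6]
finger_gap: 0.0366
gripper_force: 20.6
wrist_force: [0.1, -0.2, 0.3]
finger_gap: 0.0495
gripper_force: 0.0
wrist_force: [-0.3, -0.4, 0.5]
finger_gap: 0.0871
gripper_force: 0.0
t: 32.6
tcp_pos: [0.4534, -0.1913, 0.2249]
t: 33.0
tcp_pos: [0.438, -0.0541, 0.2239]
row [0.0484 0.0002 0.1388] turn 0.0027 tcp [ 0.4388 -0.057   0.2239] q6 -0.3 t 33.1
```

View pics/st9.png

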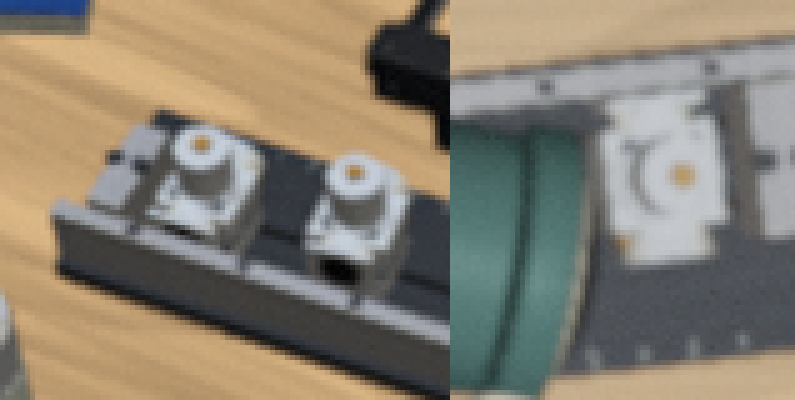

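```bash

echo '0.05 0 0 0;0.1 0 0 0;0.15 0 0 0;0.2 0 0 0;0.25 0 0 0' > path.dat && python3 nudge.py path.dat | head -2
python3 - <<'E'
from h import *
s=cam("scene");t=cam("top")
def dots(c,x0,y0,x1,y1):
    g=c["color"][y0:y1,x0:x1].astype(float); w=np.clip(g[...,0]-g[...,2]-45,0,None)
    n,l,st,ce=cv2.connectedComponentsWithStats((w>0).astype(np.uint8)); o=[]
    for i in range(1,n):
        v,u=np.nonzero(l==i); k=w[v,u]
        if 3<len(u)<60:o.append(((u@k/k.sum()+x0).round(2),(v@k/k.sum()+y0).round(2),int(k.sum())))
    return o
print("t",dots(t,410,275,474,325)); print("s",dots(s,238,168,296,205))
a=cv2.resize(s["color"][155:225,212:297,::-1],None,fx=5,fy=5,interpolation=3)
b=cv2.resize(t["color"][265:335,405:479,::-1],None,fx=5,fy=5,interpolation=3)
cv2.imwrite("pics/st10.png",np.hstack([a,b]))
E
```

```text
t: 33.6
tcp_pos: [0.4114, 0.1917, 0.2239]
t [(np.float64(456.18), np.float64(299.7), 159), (np.float64(412.98), np.float64(311.95), 175)]
s [(np.float64(249.72), np.float64(178.21), 145), (np.float64(280.48), np.float64(183.72), 120)]
```

View pics/st10.png

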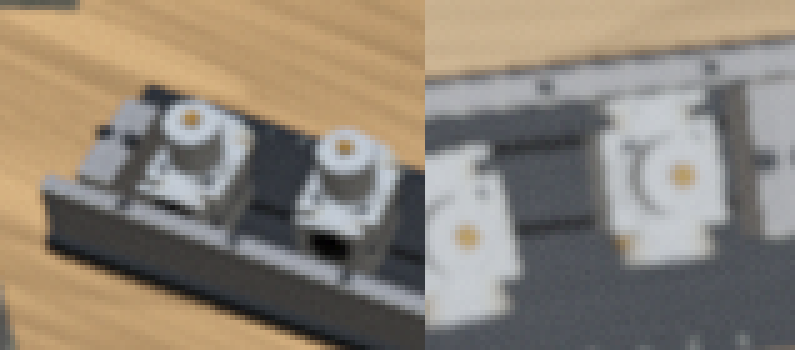

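```bash
python3 - <<'E'
from h import *
s=cam("scene");t=cam("top")
for n,a,b in(("A",(456.18,299.7),(249.72,178.21)),("B",(412.98,311.95),(280.48,183.72))):
    X,e=tri(t,a,s,b); print(n,X.round(4),e.round(4),"jig",(X[:2]@JX-.431).round(4),(X[:2]@JY+.2135).round(4))
    X=at(t,*a,.1115); print("   at z",(X[:2]@JX-.431).round(4),(X[:2]@JY+.2135).round(4))
# body outline extents from white mask, each body separately, in jig coordinates at z=.075
hsv=cv2.cvtColor(t["color"],cv2.COLOR_RGB2HSV); m=((hsv[...,2]>165)&(hsv[...,1]<60))
for n,(u,v) in(("A",(456,300)),("B",(413,312))):
    P=[]
    for vv in range(v-28,v+28):
        for uu in range(u-20,u+20):
            if m[vv,uu]: p=at(t,uu,vv,.075)[:2]; P.append((p@JX-.431,p@JY+.2135))
    P=np.array(P); h,e=np.histogram(P[:,0],np.arange(-.06,.06,.0025)); print(n,[(round(x,4),int(k)) for x,k in zip(e,h)])
E
```

```text
A [ 0.4597 -0.255   0.1144] 0.0007 jig -0.0026 -0.0911
   at z -0.0025 -0.0921
B [ 0.4324 -0.1552  0.1155] 0.0005 jig -0.0186 0.0111
   at z -0.0186 0.0103
A [(np.float64(-0.06), 0), (np.float64(-0.0575), 0), (np.float64(-0.055), 0), (np.float64(-0.0525), 0), (np.float64(-0.05), 0), (np.float64(-0.0475), 0), (np.float64(-0.045), 0), (np.float64(-0.0425), 6), (np.float64(-0.04), 17), (np.float64(-0.0375), 17), (np.float64(-0.035), 18), (np.float64(-0.0325), 19), (np.float64(-0.03), 20), (np.float64(-0.0275), 21), (np.float64(-0.025), 28), (np.float64(-0.0225), 27), (np.float64(-0.02), 28), (np.float64(-0.0175), 24), (np.float64(-0.015), 25), (np.float64(-0.0125), 25), (np.float64(-0.01), 24), (np.float64(-0.0075), 19), (np.float64(-0.005), 18), (np.float64(-0.0025), 20), (np.float64(0.0), 20), (np.float64(0.0025), 23), (np.float64(0.005), 24), (np.float64(0.0075), 22), (np.float64(0.01), 24), (np.float64(0.0125), 26), (np.float64(0.015), 27), (np.float64(0.0175), 30), (np.float64(0.02), 26), (np.float64(0.0225), 21), (np.float64(0.025), 20), (np.float64(0.0275), 20), (np.float64(0.03)
[... 755 characters left out ...]
, (np.float64(-0.0125), 22), (np.float64(-0.01), 23), (np.float64(-0.0075), 21), (np.float64(-0.005), 21), (np.float64(-0.0025), 24), (np.float64(0.0), 24), (np.float64(0.0025), 21), (np.float64(0.005), 19), (np.float64(0.0075), 16), (np.float64(0.01), 15), (np.float64(0.0125), 18), (np.float64(0.015), 19), (np.float64(0.0175), 16), (np.float64(0.02), 4), (np.float64(0.0225), 0), (np.float64(0.025), 0), (np.float64(0.0275), 0), (np.float64(0.03), 0), (np.float64(0.0325), 0), (np.float64(0.035), 0), (np.float64(0.0375), 0), (np.float64(0.04), 27), (np.float64(0.0425), 27), (np.float64(0.045), 17), (np.float64(0.0475), 8), (np.float64(0.05), 0), (np.float64(0.0525), 0), (np.float64(0.055), 0)]
```

```bash
python3 - <<'E'
from h import *
t=cam("top")
hsv=cv2.cvtColor(t["color"],cv2.COLOR_RGB2HSV); m=((hsv[...,2]>165)&(hsv[...,1]<60)).astype(np.uint8)
for n,(u,v) in(("A",(456,300)),("B",(413,312))):
    k=np.zeros_like(m); k[v-24:v+22,u-20:u+18]=m[v-24:v+22,u-20:u+18]
    P=np.argwhere(k)[:,::-1].astype(np.float64); W=np.array([at(t,*p,.075)[:2] for p in P]); J=np.c_[W@JX-.431,W@JY+.2135]; J=J[J[:,0]<.0375]
    r=cv2.minAreaRect((J*1000).astype(np.float32)); print(n,r,len(J))
    for lo,hi in((-.036,-.02),(.012,.03)):
        q=J[(J[:,0]>J[:,0].mean()+lo)&(J[:,0]<J[:,0].mean()+hi)]; print("  ",q.mean(0).round(4), (q[:,1].min().round(4),q[:,1].max().round(4)))
goto(.4323,-.1554,.083,6.4)
E
```

```text
A ((-1.7735137939453125, -102.54814147949219), (76.60335540771484, 79.99724578857422), 83.21945190429688) 651
   [-0.0282 -0.0898] (np.float64(-0.138), np.float64(-0.066))
   [ 0.0196 -0.098 ] (np.float64(-0.1447), np.float64(-0.0657))
B ((-18.989669799804688, 11.266254425048828), (78.0593490600586, 52.90283203125), 5.724865436553955) 638
   [-0.0462  0.0114] (np.float64(-0.0165), np.float64(0.0358))
   [0.0019 0.0119] (np.float64(-0.0137), np.float64(0.0388))
row [-0.3455 -0.0177  0.1408] turn 0.0003 tcp [0.4113 0.1901 0.2234] q6 0.27 t 33.85
```

```bash

echo '-0.05 -0.003 0 0;-0.1 -0.006 0 0;-0.15 -0.009 0 0;-0.2 -0.012 0 0;-0.25 -0.015 0 0' > path.dat && python3 nudge.py path.dat | head -2
echo '-0.05 -0.002 0 0;-0.0955 -0.0027 0 0;-0.0955 -0.0027 0 -0.08;-0.0955 -0.0027 0 -0.08;-0.0955 -0.0027 0 -0.08' > path.dat && python3 nudge.py path.dat | head -2
python3 -c "
from h import *
goto(.4322,-.1552,.083,11.0)"
```

```text
t: 34.35
tcp_pos: [0.423, -0.063, 0.2239]
t: 34.85
tcp_pos: [0.4309, -0.1552, 0.2235]
row [-0.0003  0.0014  0.1405] turn -0.005 tcp [ 0.4309 -0.1552  0.2235] q6 -0.59 t 34.85
```

```bash

echo '0 0.001 0.04 0;0 0.001 0.08 0;0 0.001 0.12 0;0 0.001 0.136 0;0 0.001 0.139 0' > path.dat && python3 nudge.py path.dat |head -2
echo '0 0 0 0;0 0 0 0;0 0 0 0;0 0 0 0;0 0 0 0' > path.dat && python3 nudge.py path.dat 0.044 | tail -3
echo '0 0 0 0;0 0 0 0;0 0 0 0' > path.dat && python3 nudge.py path.dat 0.0375
echo '0 0 0 0;0 0 0 0' > path.dat && python3 nudge.py path.dat 0.037
python3 -c "
from h import *
p=env.get_state()['tcp_pos'][:2];print(p@JX-.431,p@JY+.2135)"
```

```text
t: 35.35
tcp_pos: [0.4301, -0.152, 0.0819]
wrist_force: [-0.2, 0.0, 0.5]
finger_gap: 0.0501
gripper_force: 0.0
t: 36.15
tcp_pos: [0.4325, -0.1537, 0.0849]
tcp_rot: [-0.0, 0.636, 0.772, -0.0]
wrist_force: [-2.8, -0.5, 1.2]
finger_gap: 0.0377
gripper_force: 4.7
t: 36.35
tcp_pos: [0.4326, -0.1537, 0.0849]
tcp_rot: [-0.0, 0.636, 0.772, -0.0]
wrist_force: [-2.6, -0.4, 3.1]
finger_gap: 0.0371
gripper_force: 12.4
-0.0182332355088759 0.01255327511128096
```

```bash

echo '-0.005 0.003 0 0.02;-0.01 0.006 0 0.04;-0.015 0.009 0 0.06;-0.018 0.012 0 0.08;-0.0213 0.014 0 0.08' > path.dat && python3 nudge.py path.dat | sed -n 2,4p
echo '0 0 0 0;0 0 0 0' > path.dat && python3 nudge.py path.dat | sed -n 2,6p
python3 -c "
from h import *
p=env.get_state()['tcp_pos'][:2];print(p@JX-.431,p@JY+.2135)"
```

```text
tcp_pos: [0.4508, -0.1722, 0.087]
tcp_rot: [-0.0, 0.667, 0.745, -0.0]
wrist_force: [-9.1, 2.0, 20.6]
tcp_pos: [0.4511, -0.1723, 0.087]
tcp_rot: [0.0, 0.666, 0.746, -0.0]
wrist_force: [-6.6, 1.7, 16.5]
finger_gap: 0.0373
gripper_force: 20.2
-0.0019469846261869206 -0.007971685289718672
```

```bash

echo '0 -0.001 -0.002 0;0 -0.001 -0.002 0' > path.dat && python3 nudge.py path.dat 0.038 | sed -n 2,6p
echo '0 0 0 0;0 0 0 0;0 0 0 0;0 0 0 0' > path.dat && python3 nudge.py path.dat 0.05 | tail -3
echo '0 0 0 0;0 0 0 0;0 0 0 0;0 0 0 0;0 0 0 0' > path.dat && python3 nudge.py path.dat 0.088 | tail -3
echo '0 0 -0.02 0;0 0 -0.06 0;0 0 -0.1 0;0 0 -0.14 0' > path.dat && python3 nudge.py path.dat | head -2
echo '0.05 0 0 0;0.1 0 0 0;0.15 0 0 0;0.2 0 0 0;0.25 0 0 0' > path.dat && python3 nudge.py path.dat | head -2
echo '0.05 0 0 0;0.1 0 0 0;0.12 0 0 0' > path.dat && python3 nudge.py path.dat | head -2
cat >> h.py <<'E'
def dots(c,x0,y0,x1,y1):
    g=c["color"][y0:y1,x0:x1].astype(float); w=np.clip(g[...,0]-g[...,2]-45,0,None)
    n,l,st,ce=cv2.connectedComponentsWithStats((w>0).astype(np.uint8)); o=[]
    for i in range(1,n):
        v,u=np.nonzero(l==i); k=w[v,u]
        if 3<len(u)<60 and k.sum()>60:o.append((u@k/k.sum()+x0,v@k/k.sum()+y0))
    return o
def bodies():
    t=cam("top");s=cam("scene")
    S=dots(s,238,160,310,215); 
    for a in dots(t,395,275,474,325):
        b=min(S,key=lambda b:tri(t,a,s,b)[1]); X,e=tri(t,a,s,b); print("dot",np.round(a,1),"jig",(X[:2]@JX-.431).round(4),(X[:2]@JY+.2135).round(4),"z",X[2].round(4),"err",e.round(4))
    hsv=cv2.cvtColor(t["color"],cv2.COLOR_RGB2HSV); m=((hsv[...,2]>165)&(hsv[...,1]<60))
    P=np.argwhere(m[278:330,395:466])[:,::-1]+[395,278.]
    W=np.array([at(t,*p,.075)[:2] for p in P]); J=np.c_[W@JX-.431,W@JY+.2135]
    I=np.zeros((240,400),np.uint8)
    for x,y in J[J[:,0]<.0375]: cv2.circle(I,(int(x*1000)+120,int(y*1000)+200),1,255,-1)
    for q in cv2.findContours(I,0,1)[0]:
        if cv2.contourArea(q)>2000: r=cv2.minAreaRect(q); print("rect",np.round(r[0],1)-[120,200],np.round(r[1],1),round(r[2],1))
    return t,s
E
python3 -c "
from h import *
bodies()"
```

```text
tcp_pos: [0.4499, -0.1718, 0.0871]
tcp_rot: [0.0, 0.667, 0.745, 0.0]
wrist_force: [-2.3, 1.1, 6.2]
finger_gap: 0.0381
gripper_force: 4.5
wrist_force: [-1.0, 0.2, -0.8]
finger_gap: 0.0501
gripper_force: 0.4
wrist_force: [-1.0, 0.1, -0.4]
finger_gap: 0.0871
gripper_force: 0.0
t: 38.55
tcp_pos: [0.4493, -0.1717, 0.228]
t: 39.05
tcp_pos: [0.4212, 0.0783, 0.2271]
t: 39.35
tcp_pos: [0.4073, 0.1995, 0.2271]
dot [456.2 299.7] jig -0.0025 -0.0911 z 0.1145 err 0.0007
dot [412.8 310.9] jig -0.0163 0.0115 z 0.1145 err 0.0013
rect [-16.1  11.5] [79.1 54.1] 1.9
rect [ -2.5 -90.5] [55. 79.] 90.0
```

```bash

echo '-0.05 0 0 0;-0.1 0 0 0;-0.15 0 0 0;-0.2 0 0 0;-0.25 0 0 0' > path.dat && python3 nudge.py path.dat | head -2
python3 - <<'E'
from h import *
p=(.431-.0163)*JX+(-.2135+.0115)*JY; goto(*p,.083,8.0)
E
```

```text
t: 39.95
tcp_pos: [0.4356, -0.0557, 0.227]
row [-0.098  -0.0121  0.1441] turn -0.0285 tcp [ 0.4356 -0.0557  0.227 ] q6 -0.29 t 39.95
```

```bash

echo '-0.05 -0.006 0 0;-0.098 -0.0121 0 -0.0285;-0.098 -0.0121 0.04 -0.0285;-0.098 -0.0121 0.08 -0.0285;-0.098 -0.0121 0.11 -0.0285' > path.dat && python3 nudge.py path.dat | head -2
echo '0 0 0.03 0;0 0 0.034 0;0 0 0.034 0' > path.dat && python3 nudge.py path.dat | head -2
echo '0 0 0 0;0 0 0 0;0 0 0 0;0 0 0 0;0 0 0 0' > path.dat && python3 nudge.py path.dat 0.044 | tail -3
echo '0 0 0 0;0 0 0 0;0 0 0 0' > path.dat && python3 nudge.py path.dat 0.0375 | tail -3
echo '0 0 0 0;0 0 0 0;0 0 0 0' > path.dat && python3 nudge.py path.dat 0.0366
echo '0 0 -0.005 0;0 0 -0.01 0;0 0 -0.015 0;0 0 -0.015 0;0 0 -0.015 0' > path.dat && python3 nudge.py path.dat
python3 - <<'E'
from h import *
p=(.431-.004)*JX+(-.2135-.025)*JY; goto(*p,.1,6.4)
E
```

```text
t: 40.45
tcp_pos: [0.4333, -0.1531, 0.1147]
t: 40.75
tcp_pos: [0.434, -0.1519, 0.0822]
wrist_force: [1.0, 0.7, -0.6]
finger_gap: 0.05
gripper_force: 0.0
wrist_force: [-0.9, -0.1, 1.5]
finger_gap: 0.0374
gripper_force: 6.0
t: 41.85
tcp_pos: [0.4349, -0.1514, 0.0827]
tcp_rot: [-0.0, 0.656, 0.755, -0.0]
wrist_force: [-1.9, -0.4, 2.6]
finger_gap: 0.0368
gripper_force: 24.3
t: 42.35
tcp_pos: [0.4353, -0.1515, 0.0979]
tcp_rot: [0.0, 0.656, 0.755, 0.0]
wrist_force: [0.3, -0.3, -3.9]
finger_gap: 0.037
gripper_force: 24.1
row [-0.0398  0.0102 -0.0021] turn 0.0288 tcp [ 0.4353 -0.1515  0.0979] q6 -0.53 t 42.35
```

```bash

echo '-0.012 0.003 0 0.01;-0.024 0.006 0 0.02;-0.036 0.009 0 0.0288;-0.036 0.01 0 0.0288;-0.036 0.01 0 0.0288' > path.dat && python3 nudge.py path.dat
echo '0 0 0.005 0;0 0 0.01 0;0 0 0.013 0;0 0 0.013 0' > path.dat && python3 nudge.py path.dat | sed -n 2,6p
echo '0 0 0.0015 0;0 0 0.0015 0' > path.dat && python3 nudge.py path.dat | sed -n 2,6p
python3 -c "
from h import *
p=env.get_state()['tcp_pos'][:2];print(p@JX-.431,p@JY+.2135)"
```

```text
t: 42.85
tcp_pos: [0.4502, -0.1862, 0.0976]
tcp_rot: [-0.0, 0.667, 0.745, 0.0]
wrist_force: [-0.2, 0.5, -3.9]
finger_gap: 0.037
gripper_force: 24.1
tcp_pos: [0.4492, -0.1851, 0.0838]
tcp_rot: [-0.001, 0.666, 0.746, -0.0]
wrist_force: [-0.5, 0.5, -4.2]
finger_gap: 0.0371
gripper_force: 24.1
tcp_pos: [0.45, -0.1855, 0.0832]
tcp_rot: [-0.0, 0.666, 0.746, -0.0]
wrist_force: [0.1, 0.0, -4.1]
finger_gap: 0.0371
gripper_force: 24.1
-0.00446182292402908 -0.02105244290637487
```

```bash

echo '0 0 0.001 0;0 0 0.001 0' > path.dat && python3 nudge.py path.dat | sed -n 4p
echo '0 0 0 0;0 0 0 0;0 0 0 0;0 0 0 0' > path.dat && python3 nudge.py path.dat 0.05 | tail -3
echo '0 0 0 0;0 0 0 0;0 0 0 0;0 0 0 0;0 0 0 0' > path.dat && python3 nudge.py path.dat 0.088 | tail -3
echo '0 0 -0.02 0;0 0 -0.06 0;0 0 -0.1 0;0 0 -0.14 0' > path.dat && python3 nudge.py path.dat | head -2
echo '0.05 0 0 0;0.1 0 0 0;0.15 0 0 0;0.2 0 0 0;0.25 0 0 0' > path.dat && python3 nudge.py path.dat | head -2
echo '0.05 0 0 0;0.1 0 0 0;0.12 0 0 0' > path.dat && python3 nudge.py path.dat | head -2
python3 -c "
from h import *
bodies()"
```

```text
wrist_force: [-0.9, 1.0, 1.5]
wrist_force: [-0.8, 0.1, 0.2]
finger_gap: 0.0501
gripper_force: 0.0
wrist_force: [0.4, 0.4, -0.4]
finger_gap: 0.0869
gripper_force: 0.0
t: 44.95
tcp_pos: [0.4497, -0.1855, 0.2234]
t: 45.45
tcp_pos: [0.4216, 0.0645, 0.2225]
t: 45.75
tcp_pos: [0.4078, 0.1856, 0.2224]
dot [456.2 299.7] jig -0.0025 -0.0911 z 0.1145 err 0.0007
dot [427.3 304. ] jig -0.0046 -0.0238 z 0.1153 err 0.0005
rect [ -4.5 -24. ] [54. 79.] 90.0
rect [ -2.4 -90.4] [79.5 55.6] 1.7
```

```bash

echo '-0.05 0.003 0 0;-0.1 0.003 0 0;-0.15 0.003 0 0;-0.196 0.003 0 0;-0.196 0.003 0 0' > path.dat && python3 nudge.py path.dat | head -2
python3 - <<'E'
from h import *
goto(.4329,-.0090,.086,6.4)
t=cam("top"); s=cam("scene")
k=(t["color"].max(2)<60).astype(np.uint8)[285:325,330:365]; print(np.argwhere(k).mean(0)[::-1]+[330,285],k.sum(), proj(t,[.4329,-.009,.12]))
E
```

```text
t: 46.35
tcp_pos: [0.4336, -0.0184, 0.2224]
row [0.0098 0.0003 0.1363] turn -0.008 tcp [ 0.4336 -0.0184  0.2224] q6 -0.2 t 46.35
[357. 289.] 1 [348.79632283 312.0567794 ]
```

```bash

echo '0.0098 0 0.03 0;0.0098 0 0.07 0;0.0098 0 0.11 0;0.0098 0 0.135 0;0.0098 0 0.136 0' > path.dat && python3 nudge.py path.dat | head -2
echo '0 0 0 0;0 0 0 0;0 0 0 0;0 0 0 0;0 0 0 0' > path.dat && python3 nudge.py path.dat 0.025 | tail -2
echo '0 0 0 0;0 0 0 0;0 0 0 0;0 0 0 0;0 0 0 0' > path.dat && python3 nudge.py path.dat | tail -5
python3 -c "
from h import *
p=env.get_state()['tcp_pos'][:2];print(p@JX-.431,p@JY+.2135)
goto(.4329,-.0090,.086,6.4)"
```

```text
t: 46.95
tcp_pos: [0.4284, -0.0012, 0.0824]
finger_gap: 0.0502
gripper_force: 0.0
tcp_pos: [0.432, -0.0028, 0.0862]
tcp_rot: [-0.0, 0.667, 0.745, -0.0]
wrist_force: [-4.4, -0.9, 4.8]
finger_gap: 0.0283
gripper_force: 29.9
-0.0020370989328228895 0.16258045007845845
row [-0.0063  0.0002  0.0002] turn -0.0 tcp [ 0.432  -0.0028  0.0862] q6 -0.18 t 47.95
```

```bash

echo '0 0 0 0;0 0 0 0;-0.006 0 0 0;-0.006 0 0 0' > path.dat && python3 nudge.py path.dat 0.06 | sed -n 2,5p
echo '0 0 0 0;0 0 0 0;0 0 0 0;0 0 0 0;0 0 0 0' > path.dat && python3 nudge.py path.dat 0.025 | sed -n 2,6p
echo '-0.02 0 0 0;-0.04 0 0 0;-0.06 0 0 0;-0.08 0 0 0;-0.1 0 0 0' > path.dat && python3 nudge.py path.dat | sed -n 2,6p
echo '-0.01 0 0 0;-0.02 0 0 0;-0.02 0 0 0' > path.dat && python3 nudge.py path.dat | sed -n 2,6p
python3 -c "
from h import *
p=env.get_state()['tcp_pos'][:2];print(p@JX-.431,p@JY+.2135)"
```

```text
tcp_pos: [0.4336, -0.0092, 0.0862]
tcp_rot: [0.0, 0.667, 0.745, 0.0]
wrist_force: [-0.2, 0.1, 0.0]
finger_gap: 0.058
tcp_pos: [0.4326, -0.0086, 0.0862]
tcp_rot: [-0.0, 0.666, 0.746, -0.0]
wrist_force: [-1.7, -0.5, 2.1]
finger_gap: 0.0293
gripper_force: 30.0
tcp_pos: [0.4439, -0.1072, 0.0862]
tcp_rot: [-0.001, 0.667, 0.745, 0.001]
wrist_force: [0.2, 5.5, 2.9]
finger_gap: 0.0292
gripper_force: 30.0
tcp_pos: [0.4464, -0.1291, 0.0862]
tcp_rot: [0.0, 0.667, 0.745, -0.001]
wrist_force: [-2.8, -3.2, 1.1]
finger_gap: 0.0291
gripper_force: 30.0
-0.0017376029194148268 0.03539151131078919
```

```bash

echo '-0.003 0 0 0;-0.006 0 0 0;-0.008 0 0 0;-0.009 0 0 0;-0.01 0 0 0' > path.dat && python3 nudge.py path.dat | sed -n 2,4p
echo '-0.001 0 0 0;-0.002 0 0 0;-0.003 0 0 0;-0.004 0 0 0;-0.005 0 0 0' > path.dat && python3 nudge.py path.dat | sed -n 2,4p
echo '-0.001 0 0 0;-0.002 0 0 0;-0.003 0 0 0;-0.004 0 0 0;-0.005 0 0 0' > path.dat && python3 nudge.py path.dat | sed -n 2,4p
```

```text
tcp_pos: [0.4474, -0.1377, 0.0862]
tcp_rot: [-0.0, 0.666, 0.746, -0.0]
wrist_force: [-3.6, 2.7, 4.4]
tcp_pos: [0.4479, -0.1422, 0.0862]
tcp_rot: [-0.001, 0.667, 0.745, 0.0]
wrist_force: [-4.4, 5.0, 3.7]
tcp_pos: [0.4485, -0.1472, 0.0862]
tcp_rot: [-0.001, 0.667, 0.745, 0.0]
wrist_force: [-3.9, 5.3, 4.8]
```

```bash

echo '-0.001 0 0 0;-0.002 0 0 0;-0.003 0 0 0;-0.004 0 0 0;-0.005 0 0 0' > path.dat && python3 nudge.py path.dat | sed -n 2,4p
echo '-0.001 0 0 0;-0.002 0 0 0;-0.003 0 0 0;-0.004 0 0 0;-0.005 0 0 0' > path.dat && python3 nudge.py path.dat | sed -n 2,4p
echo '-0.001 0 0 0;-0.002 0 0 0;-0.003 0 0 0;-0.004 0 0 0' > path.dat && python3 nudge.py path.dat | sed -n 2,4p
python3 -c "
from h import *
p=env.get_state()['tcp_pos'][:2];print(p@JX-.431,p@JY+.2135)"
```

```text
tcp_pos: [0.4491, -0.152, 0.0862]
tcp_rot: [-0.001, 0.667, 0.745, 0.0]
wrist_force: [-4.6, 5.8, 5.5]
tcp_pos: [0.4496, -0.1567, 0.0862]
tcp_rot: [-0.001, 0.667, 0.745, 0.0]
wrist_force: [-3.8, 7.3, 5.6]
tcp_pos: [0.45, -0.1607, 0.0862]
tcp_rot: [-0.001, 0.667, 0.745, 0.0]
wrist_force: [-3.7, 5.8, 5.7]
-0.0016855649847504206 0.0036288829519834365
```

```bash

echo '-0.001 0 0 0;-0.002 0 0 0;-0.003 0 0 0;-0.004 0 0 0' > path.dat && python3 nudge.py path.dat | sed -n 2,4p
echo '-0.001 0 0 0;-0.002 0 0 0' > path.dat && python3 nudge.py path.dat | sed -n 2,4p
echo '-0.001 0 0 0;-0.001 0 0 0' > path.dat && python3 nudge.py path.dat | sed -n 2,4p
echo '-0.001 0 0 0;-0.001 0 0 0' > path.dat && python3 nudge.py path.dat | sed -n 2,4p
```

```text
tcp_pos: [0.4505, -0.1647, 0.0862]
tcp_rot: [-0.001, 0.667, 0.745, 0.0]
wrist_force: [-4.0, 5.8, 5.2]
tcp_pos: [0.4507, -0.1667, 0.0862]
tcp_rot: [-0.001, 0.667, 0.745, 0.0]
wrist_force: [-3.5, 5.7, 6.0]
tcp_pos: [0.4509, -0.1678, 0.0861]
tcp_rot: [-0.001, 0.667, 0.745, 0.0]
wrist_force: [-4.4, 5.9, 4.3]
tcp_pos: [0.451, -0.1688, 0.0862]
tcp_rot: [-0.001, 0.667, 0.745, 0.0]
wrist_force: [-3.7, 5.3, 4.5]
```

```bash

echo '-0.0007 0 0 0;-0.0007 0 0 0' > path.dat && python3 nudge.py path.dat | sed -n 2,4p
python3 -c "
from h import *
p=env.get_state()['tcp_pos'][:2];print(p@JX-.431,p@JY+.2135)"
```

```text
tcp_pos: [0.4511, -0.1695, 0.0862]
tcp_rot: [-0.001, 0.667, 0.745, 0.0]
wrist_force: [-2.9, 6.2, 4.7]
-0.0016445790402211946 -0.005177586575443038
```

```bash

echo '-0.0007 0 0 0;-0.0007 0 0 0' > path.dat && python3 nudge.py path.dat | sed -n '2p;4p'
echo '-0.0007 0 0 0;-0.0007 0 0 0' > path.dat && python3 nudge.py path.dat | sed -n '2p;4p'
echo '-0.0005 0 0 0;-0.0005 0 0 0' > path.dat && python3 nudge.py path.dat | sed -n '2p;4p'
```

```text
tcp_pos: [0.4511, -0.1697, 0.0862]
wrist_force: [-3.7, 8.1, 6.0]
tcp_pos: [0.4511, -0.1697, 0.0862]
wrist_force: [-4.1, 9.8, 6.1]
tcp_pos: [0.451, -0.1696, 0.0861]
wrist_force: [-4.2, 11.4, 8.2]
```

```bash

echo '0 0 0 0;0 0 0 0;0 0 0 0' > path.dat && python3 nudge.py path.dat 0.05 | tail -3
echo '0 0 0 0;0 0 0 0;0 0 0 0;0 0 0 0;0 0 0 0' > path.dat && python3 nudge.py path.dat 0.088 | tail -3
echo '0 0 -0.03 0;0 0 -0.08 0;0 0 -0.13 0;0 0 -0.14 0' > path.dat && python3 nudge.py path.dat | head -2
echo '0.05 0 0 0;0.1 0 0 0;0.15 0 0 0;0.2 0 0 0;0.25 0 0 0' > path.dat && python3 nudge.py path.dat | head -2
echo '0.05 0 0 0;0.1 0 0 0;0.12 0 0 0' > path.dat && python3 nudge.py path.dat | head -2
python3 - <<'E'
from h import *
t,s=bodies()
hsv=cv2.cvtColor(t["color"],cv2.COLOR_RGB2HSV)
k=(hsv[...,2]<70).astype(np.uint8); k[:,:330]=0;k[:,440:]=0;k[:205]=0;k[250:]=0
q=max(cv2.findContours(k,0,1)[0],key=cv2.contourArea); r=cv2.minAreaRect(q); print("sd",r,at(t,*r[0],.02),[at(t,*p,.02).round(4)[:2] for p in cv2.boxPoints(r)])
E
```

```text
wrist_force: [0.6, -0.1, 0.2]
finger_gap: 0.0496
gripper_force: 0.0
wrist_force: [-0.1, 0.6, -0.5]
finger_gap: 0.0869
gripper_force: 0.0
t: 55.55
tcp_pos: [0.4552, -0.1738, 0.2333]
t: 56.05
tcp_pos: [0.4228, 0.0778, 0.2258]
t: 56.35
tcp_pos: [0.4091, 0.199, 0.2257]
dot [464.  298.8] jig -0.0026 -0.1096 z 0.1147 err 0.0001
dot [441.  302.5] jig -0.0047 -0.0551 z 0.1152 err 0.0011
rect [ -4.1 -57.6] [ 79.6 141.3] 1.9
sd ((398.56146240234375, 224.5221710205078), (8.646252632141113, 33.94237518310547), 83.2901611328125) [ 0.64515197 -0.13664881  0.02      ] [array([ 0.6509, -0.094 ]), array([ 0.6607, -0.1772]), array([ 0.6394, -0.1794]), array([ 0.6297, -0.0962])]
```

```bash
python3 - <<'E'
from h import *
t=cam("top"); print("spray foot",at(t,446,214,0), "top",at(t,463,193,.19)); goto(.6452,-.1368,.006,6.7)
E
```

```text
spray foot [ 0.67429141 -0.25872749  0.        ] top [ 0.69291787 -0.25824218  0.19      ]
row [-0.3578  0.196   0.2195] turn -0.0018 tcp [0.4096 0.1963 0.2255] q6 0.28 t 56.5
```

```bash

echo '-0.04 0.022 0 0;-0.08 0.044 0 0;-0.12 0.066 0 0;-0.16 0.088 0 0;-0.2 0.11 0 0' > path.dat && python3 nudge.py path.dat | head -2
echo '-0.04 0.022 0 0;-0.08 0.044 0 0;-0.12 0.066 0 0;-0.1578 0.086 0 0;-0.1578 0.086 0 0' > path.dat && python3 nudge.py path.dat | head -2
echo '0 0 0 0;0 0 0 0' > path.dat && python3 nudge.py path.dat 0.06 | head -2
python3 -c "
from h import *
goto(.6452,-.1368,.006,6.7)"
```

```text
t: 57.0
tcp_pos: [0.5422, 0.0054, 0.2259]
t: 57.5
tcp_pos: [0.646, -0.145, 0.2249]
t: 57.7
tcp_pos: [0.6438, -0.1385, 0.2257]
row [0.0014 0.0019 0.2197] turn -0.0062 tcp [ 0.6438 -0.1385  0.2257] q6 -0.36 t 57.7
```

```bash

echo '0.0014 0.0019 0.045 0;0.0014 0.0019 0.09 0;0.0014 0.0019 0.13 0;0.0014 0.0019 0.16 0;0.0014 0.0019 0.18 0' > path.dat && python3 nudge.py path.dat | sed -n '2p;4p'
echo '0 0 0.015 0;0 0 0.028 0;0 0 0.036 0;0 0 0.037 0' > path.dat && python3 nudge.py path.dat | sed -n '2p;4p'
echo '0 0 0 0;0 0 0 0;0 0 0 0;0 0 0 0;0 0 0 0' > path.dat && python3 nudge.py path.dat 0.015 | tail -2
echo '0 0 0 0;0 0 0 0;0 0 0 0' > path.dat && python3 nudge.py path.dat
echo '0 0 -0.03 0;0 0 -0.07 0;0 0 -0.11 0;0 0 -0.15 0;0 0 -0.19 0' > path.dat && python3 nudge.py path.dat
python3 -c "
from h import *
goto(.587,.16,.03,3.5)"
```

```text
tcp_pos: [0.6439, -0.1347, 0.0435]
wrist_force: [-0.4, -0.1, 0.0]
tcp_pos: [0.6463, -0.1363, 0.0087]
wrist_force: [0.6, -0.3, 0.2]
finger_gap: 0.0223
gripper_force: 0.0
t: 59.4
tcp_pos: [0.6467, -0.1366, 0.0092]
tcp_rot: [-0.0, 0.667, 0.745, -0.0]
wrist_force: [0.2, -0.3, 0.3]
finger_gap: 0.0153
gripper_force: 0.0
t: 59.9
tcp_pos: [0.6464, -0.1365, 0.2008]
tcp_rot: [-0.0, 0.667, 0.745, -0.0]
wrist_force: [1.0, -0.2, -0.3]
finger_gap: 0.0151
gripper_force: 0.0
row [ 0.3013 -0.026   0.1708] turn 0.0506 tcp [ 0.6464 -0.1365  0.2008] q6 -0.36 t 59.9
```

```bash

echo '0.05 0 0 0;0.1 0 0 0;0.15 0 0 0;0.2 0 0 0;0.25 0 0 0' > path.dat && python3 nudge.py path.dat 0.06| head -2
python3 - <<'E'
from h import *
t=cam("top"); s=cam("scene")
for n,c,(x0,y0,x1,y1) in(("t",t,(320,185,450,262)),("s",s,(225,215,300,290))):
    hsv=cv2.cvtColor(c["color"],cv2.COLOR_RGB2HSV); k=(hsv[...,2]<75).astype(np.uint8)
    m=np.zeros_like(k); m[y0:y1,x0:x1]=k[y0:y1,x0:x1]
    for q in cv2.findContours(m,0,1)[0]:
        if cv2.contourArea(q)>60:
            r=cv2.minAreaRect(q); print(n,np.round(r[0],1),np.round(r[1],1),round(r[2],1),"world z.015",at(c,*r[0],.015).round(4),[at(c,*p,.015).round(3)[:2] for p in cv2.boxPoints(r)])
bodies()
E
```

```text
t: 60.4
tcp_pos: [0.6183, 0.1136, 0.1994]
t [398.7 224.5] [ 9.2 34.6] 81.9 world z.015 [ 0.6458 -0.1377  0.015 ] [array([ 0.651, -0.094]), array([ 0.663, -0.179]), array([ 0.641, -0.182]), array([ 0.628, -0.097])]
s [293.  282.5] [13. 12.] 90.0 world z.015 [0.68   0.0333 0.015 ] [array([0.669, 0.006]), array([0.651, 0.038]), array([0.691, 0.06 ]), array([0.708, 0.029])]
s [251.8 251.6] [27.2  9. ] 19.7 world z.015 [ 0.6452 -0.1367  0.015 ] [array([ 0.666, -0.177]), array([ 0.634, -0.187]), array([ 0.624, -0.097]), array([ 0.656, -0.088])]
s [277.5 217.9] [48.4 10.2] 18.0 world z.015 [ 0.4912 -0.1363  0.015 ] [array([ 0.521, -0.213]), array([ 0.481, -0.226]), array([ 0.461, -0.06 ]), array([ 0.501, -0.049])]
dot [464.  298.8] jig -0.0026 -0.1095 z 0.1148 err 0.0001
dot [441.  302.4] jig -0.0047 -0.0552 z 0.1152 err 0.0011
rect [ -4.1 -57.6] [ 79.6 141.3] 1.9
```

```bash

echo '-0.05 0 0 0;-0.1 0 0 0;-0.15 0 0 0;-0.2 0 0 0;-0.25 0 0 0' > path.dat && python3 nudge.py path.dat 0.06| head -2
echo '0 0 0.04 0;0 0 0.08 0;0 0 0.12 0;0 0 0.15 0;0 0 0.17 0' > path.dat && python3 nudge.py path.dat | sed -n '2p;4p'
echo '0 -0.001 0.01 0;0 -0.001 0.02 0;0 -0.001 0.024 0;0 -0.001 0.024 0' > path.dat && python3 nudge.py path.dat | sed -n '2p;4p'
echo '0 0 0 0;0 0 0 0;0 0 0 0;0 0 0 0;0 0 0 0' > path.dat && python3 nudge.py path.dat 0.0 | tail -2
echo '0 0 0 0;0 0 0 0;0 0 0 0;0 0 0 0;0 0 0 0' > path.dat && python3 nudge.py path.dat
```

```text
t: 61.1
tcp_pos: [0.6462, -0.1409, 0.1993]
tcp_pos: [0.6441, -0.1387, 0.0258]
wrist_force: [-0.5, 0.0, -0.5]
tcp_pos: [0.646, -0.1373, 0.0055]
wrist_force: [-0.2, -0.1, -0.0]
finger_gap: 0.0221
gripper_force: 0.0
t: 63.0
tcp_pos: [0.6458, -0.1368, 0.0053]
tcp_rot: [0.0, 0.667, 0.745, 0.0]
wrist_force: [-0.4, 0.8, 0.7]
finger_gap: 0.0002
gripper_force: 0.3
```

```bash

echo '0 0 -0.04 0;0 0 -0.09 0;0 0 -0.14 0;0 0 -0.19 0;0 0 -0.2 0' > path.dat && python3 nudge.py path.dat 0.06| head -2
echo '0.05 0 0 0;0.1 0 0 0;0.15 0 0 0;0.2 0 0 0;0.25 0 0 0' > path.dat && python3 nudge.py path.dat | head -2
python3 - <<'E'
from h import *
t=cam("top"); s=cam("scene")
for n,c,(x0,y0,x1,y1) in(("t",t,(320,185,450,262)),("s",s,(225,225,300,280))):
    hsv=cv2.cvtColor(c["color"],cv2.COLOR_RGB2HSV); k=(hsv[...,2]<75).astype(np.uint8)
    m=np.zeros_like(k); m[y0:y1,x0:x1]=k[y0:y1,x0:x1]
    for q in cv2.findContours(m,0,1)[0]:
        if cv2.contourArea(q)>60:
            r=cv2.minAreaRect(q); print(n,np.round(r[0],1),np.round(r[1],1),round(r[2],1),"world z.015",at(c,*r[0],.015).round(4),[at(c,*p,.015).round(3)[:2] for p in cv2.boxPoints(r)])
g=t["color"][212:240:2,340:424:3]; print(g.max(2))
g=s["color"][236:268:2,230:296:3]; print(g.max(2))
E
```

```text
t: 63.5
tcp_pos: [0.6498, -0.1378, 0.2139]
t: 64.0
tcp_pos: [0.6168, 0.1133, 0.2042]
t [398.8 224.5] [ 8.9 34.4] 82.9 world z.015 [ 0.6458 -0.1378  0.015 ] [array([ 0.652, -0.094]), array([ 0.662, -0.179]), array([ 0.64 , -0.181]), array([ 0.63 , -0.097])]
s [251.8 251.6] [27.2  9.2] 19.4 world z.015 [ 0.6453 -0.1366  0.015 ] [array([ 0.667, -0.176]), array([ 0.634, -0.187]), array([ 0.624, -0.097]), array([ 0.656, -0.088])]
[[194 195 194 192 192 193 193 192 192 192 192 191 192 192 192 192 190 192
  190 191 192 193 192 192 192 191 192 194]
 [196 196 195 196 194 194 194 194 192 194 193 191 191 193 192 191 190 191
  191 190 190 190 190 191 192 190 190 189]
 [194 194 193 194 191 191 191 191 190 190 191 190 188 188 190 189 189 189
  190 189 187 190 188 187 174 182 189 189]
 [192 191 191 190 189 188 188 187 184 184 184 183 182 181 181 180 180 180
  178 170 162 158 129 115  77 107 182 183]
 [189 189 189 188 189 189 185 187 184 185 187 185 184 185 167 154 144 121
  105  85  72  58  54  52  41  50 178 184]
 [191 192 190 190 190 189 188 188 187 188 187 185 188 183  97  61  58  56
   54  60  5
[... 1756 characters left out ...]
3  21 144 205 194 180 187 189
  184 179 189 187]
 [195 187 188 180 143  78  16   9  18  21  26  22 128 197 198 196 181 186
  191 184 177 186]
 [205 198 187 189 189 174 132  67  18   6  18  22 166 183 195 198 195 183
  181 190 189 175]
 [209 206 200 189 190 188 179 170 137  69  16  16 145 154 174 184 197 198
  184 184 190 194]
 [211 207 207 201 194 189 188 183 177 178 140 106 184 173 152 154 164 185
  192 184 184 188]
 [212 212 210 206 202 196 188 189 186 177 177 183 182 185 183 175 146 153
  168 166 181 183]
 [202 207 208 208 208 202 198 189 186 188 179 176 182 181 182 186 186 179
  149 144 195 184]
 [202 198 200 208 206 205 202 198 193 187 189 181 177 179 183 185 186 183
  186 178 191 197]]
```

```bash

echo '-0.05 0 0 0;-0.1 0 0 0;-0.15 0 0 0;-0.2 0 0 0;-0.25 0 0 0' > path.dat && python3 nudge.py path.dat 0.06| head -2
echo '0 0 0.04 0;0 0 0.08 0;0 0 0.12 0;0 0 0.13 0;0 0 0.13 0' > path.dat && python3 nudge.py path.dat | sed -n '2p;4p'
python3 - <<'E'
from h import *
t=cam("top"); s=cam("scene"); p=env.get_state()["tcp_pos"]; print(p, "TCP in scene",proj(s,p),"sd centre would be",proj(s,[.6455,-.137,.015]))
print("fingertips in scene",[proj(s,p+np.array([a*JX[0],a*JX[1],0])).round(1) for a in(-.04,.04)])
print(s["color"][222:268:2,226:296:3].max(2))
E
```

```text
t: 64.6
tcp_pos: [0.6451, -0.1394, 0.2043]
tcp_pos: [0.6433, -0.1368, 0.0723]
wrist_force: [-0.9, -0.3, 0.2]
[ 0.6468116  -0.13722141  0.07672841] TCP in scene [249.51189749 240.37197031] sd centre would be [251.69216671 251.60086988]
fingertips in scene [array([255.4, 230.7]), array([243.5, 250.4])]
[[185 191 169  31  87 170  98  30  34  54  76 142 201 209 208 143  54  28
   51  62  64  65  66  64]
 [198 187  84  41 127 191 191  70  70  92  29 135 206 200 201 215 212 140
   52  29  51  64  63  66]
 [201 167  34  49 164 186 177  38 141  91   5 124 203 204 203 198 206 219
  205 131  49  26  53  64]
 [139  76  28  41  49 113 111  45 128  87  24 169 202 199 203 203 201 204
  215 213 193 131  49  24]
 [ 39  42  41  40  41  43  39  73  93 181 170 192 199 202 199 204 207 203
  201 211 209 205 200 136]
 [ 52  43  43  42  44  42  33  41  44 176 183 188 186 196 205 200 201 206
  207 202 204 200 207 211]
 [ 48  44  39  46  47  42  38  43  29 179 177 177 188 187 194 203 204 202
  208 209 206 195 198 210]
 [ 62  49  43  44  42  44  45  41  19 187 190 179 173 185 194 193 202 203
  205 207 210 205
[... 825 characters left out ...]
01 189 191 188 148 104  35   5  12  23  26  27  50 202 201 201 188
  185 191 190 182 182 196]
 [210 204 203 195 188 191 183 160  96  32   7  16  19 126 177 194 200 201
  190 185 191 194 183 179]
 [214 212 210 206 197 191 192 184 176 164  98  27   5 121 151 169 181 196
  200 189 185 192 195 189]
 [214 215 209 209 207 200 190 190 186 176 180 167  99 182 182 157 150 167
  178 198 192 187 190 194]
 [206 213 214 211 210 207 199 193 190 188 179 175 184 184 187 185 182 153
  151 167 168 183 184 189]
 [207 202 208 212 212 207 207 205 195 189 191 185 176 182 185 186 186 188
  183 162 141 176 190 185]
 [215 207 204 204 206 208 207 204 202 194 191 192 189 180 179 184 184 187
  187 190 184 190 198 190]]
```

```bash

echo '0 0 0.02 0;0 0 0.04 0;0 0 0.06 0;0 0 0.067 0;0 0 0.067 0' > path.dat && python3 nudge.py path.dat | sed -n '2p;4p'
echo '0 0 0 0;0 0 0 0;0 0 0 0;0 0 0 0;0 0 0 0' > path.dat && python3 nudge.py path.dat 0.03 | tail -2
python3 - <<'E'
from h import *
s=cam("scene"); print(s["color"][232:268:2,232:280:3].max(2)); print(env.get_state()["tcp_pos"])
E
echo '0 0 0 0;0 0 0 0;0 0 0 0' > path.dat && python3 nudge.py path.dat 0.022 | tail -3
python3 - <<'E'
from h import *
s=cam("scene"); print(s["color"][232:268:2,232:280:3].max(2))
E
```

```text
tcp_pos: [0.6464, -0.1368, 0.0092]
wrist_force: [0.1, 0.4, 0.0]
finger_gap: 0.0301
gripper_force: 0.0
[[187 187 126  35  42  45  25  15  22  91  39 179 203 202 202 204]
 [201 185  46  76  30  38  38  21  63 132 157 188 194 204 205 203]
 [205 110  46 159 139  83  38  25  89 148 179 184 191 193 202 205]
 [194  43  70  87  70 137  44  32  83 150 186 176 180 193 197 200]
 [154  34  42  44  42  44  34  74  41 153 196 188 179 176 187 196]
 [ 78  26  33  45  43  44  29  46  21 137 193 195 190 184 175 185]
 [ 41  45  33  22  33  38  41  44  22 163 186 189 193 190 187 182]
 [ 46  44  45  41  36  33  59  33 112 207 187 182 189 191 190 190]
 [ 43  45  45  44  44  50  99  16 103 186 206 188 183 190 190 188]
 [ 51  45  42  44  46  43  62  17  21  37 117 189 199 184 188 193]
 [ 26  42  53  47  69  31  15  24  25  25  20  66 205 202 182 186]
 [  8  14  35  44  44  16  14  15  25  26  28  50 202 203 200 189]
 [ 88  23  11  13  24  41  98  32   3  16  19 126 177 194 202 202]
 [208 166  64  11  10  52 181 161  98  29   2 122 152 170 179 195]
 [211 213 203 136  49  50 190 177 177 168 100 183 182 159 15
[... 820 characters left out ...]
 206 187 183 189 191 191 189]
 [ 43  42  44  43  47  39  95  26  93 185 206 190 180 187 188 187]
 [ 50  48  43  45  45  45  46  15  20  41 119 188 198 183 188 190]
 [ 29  41  45  47  66  31  14  20  26  27  22  67 206 202 184 186]
 [  9  17  36  45  46  16  12  15  24  25  26  49 201 201 201 189]
 [ 89  18  11  13  24  43 101  31   8  12  20 128 177 194 201 200]
 [208 160  58  11  17  50 178 163  99  26   4 122 150 170 179 195]
 [214 213 204 134  49  41 187 180 180 168  97 184 182 159 151 167]
 [216 212 212 212 195 148 194 190 179 178 185 186 185 183 180 153]
 [207 213 211 208 207 205 195 189 192 184 177 181 187 184 186 187]
 [201 201 208 210 207 206 203 197 191 194 189 180 179 185 185 190]]
```

```bash

echo '0 0.004 0 0;0 0.008 0 0;0 0.012 0 0;0 0.016 0 0;0 0.02 0 0' > path.dat && python3 nudge.py path.dat | tail -5
echo '0 0 -0.03 0;0 0 -0.07 0;0 0 -0.11 0;0 0 -0.15 0;0 0 -0.19 0' > path.dat && python3 nudge.py path.dat 0.06| head -2
echo '0.05 0 0 0;0.1 0 0 0;0.15 0 0 0;0.2 0 0 0;0.25 0 0 0' > path.dat && python3 nudge.py path.dat | head -2
python3 - <<'E'
from h import *
t=cam("top"); s=cam("scene")
for n,c,(x0,y0,x1,y1) in(("t",t,(320,185,450,262)),("s",s,(225,225,300,290))):
    hsv=cv2.cvtColor(c["color"],cv2.COLOR_RGB2HSV); k=(hsv[...,2]<75).astype(np.uint8)
    m=np.zeros_like(k); m[y0:y1,x0:x1]=k[y0:y1,x0:x1]
    for q in cv2.findContours(m,0,1)[0]:
        if cv2.contourArea(q)>60:
            r=cv2.minAreaRect(q); print(n,np.round(r[0],1),np.round(r[1],1),round(r[2],1),"world z.015",at(c,*r[0],.015).round(4))
E
```

```text
tcp_pos: [0.6661, -0.1345, 0.0082]
tcp_rot: [0.0, 0.666, 0.746, 0.0]
wrist_force: [0.3, 0.3, -0.5]
finger_gap: 0.0222
gripper_force: 0.0
t: 67.6
tcp_pos: [0.6656, -0.1344, 0.1998]
t: 68.1
tcp_pos: [0.6375, 0.1158, 0.1985]
t [398.7 224.5] [ 9.2 34.6] 81.9 world z.015 [ 0.6458 -0.1377  0.015 ]
s [293.  282.5] [13. 12.] 90.0 world z.015 [0.68   0.0333 0.015 ]
s [251.8 251.6] [27.2  9.1] 19.7 world z.015 [ 0.6455 -0.1366  0.015 ]
```

```bash

echo '-0.05 0 0 0;-0.1 0 0 0;-0.15 0 0 0;-0.2 0 0 0;-0.25 -0.02 0 0' > path.dat && python3 nudge.py path.dat 0.0| head -2
echo '0 -0.005 0.04 0;0 -0.005 0.08 0;0 -0.005 0.12 0;0 -0.005 0.155 0;0 -0.005 0.165 0' > path.dat && python3 nudge.py path.dat | sed -n '2p;4p'
echo '0 0 0.003 0;0 0 0.006 0;0 0 0.008 0' > path.dat && python3 nudge.py path.dat | sed -n '2p;4p;5p'
echo '0 0 0.003 0;0 0 0.006 0;0 0 0.006 0' > path.dat && python3 nudge.py path.dat | sed -n '2p;4p;5p'
```

```text
t: 68.7
tcp_pos: [0.648, -0.1361, 0.1983]
tcp_pos: [0.6378, -0.1336, 0.0282]
wrist_force: [-0.1, 1.5, 0.1]
tcp_pos: [0.6438, -0.1342, 0.0275]
wrist_force: [0.5, 0.1, 0.4]
finger_gap: 0.0002
tcp_pos: [0.6418, -0.1335, 0.0194]
wrist_force: [0.5, 0.4, 0.9]
finger_gap: 0.0006
```

```bash

echo '0 0 0.003 0;0 0 0.006 0;0 0 0.006 0' > path.dat && python3 nudge.py path.dat | sed -n '2p;4p;5p'
echo '0 0 0.003 0;0 0 0.006 0;0 0 0.006 0' > path.dat && python3 nudge.py path.dat | sed -n '2p;4p;5p'
echo '0 0 0.003 0;0 0 0.005 0;0 0 0.005 0' > path.dat && python3 nudge.py path.dat | sed -n '2p;4p;5p'
python3 - <<'E'
from h import *
s=cam("scene"); print(s["color"][236:264:2,232:280:3].max(2)); print(env.get_state()["tcp_pos"])
E
```

```text
tcp_pos: [0.6412, -0.1334, 0.0125]
wrist_force: [0.7, -0.9, -0.5]
finger_gap: 0.0002
tcp_pos: [0.6413, -0.1335, 0.0065]
wrist_force: [0.2, -0.1, 0.5]
finger_gap: 0.0006
tcp_pos: [0.6421, -0.1337, 0.0052]
wrist_force: [-6.2, 2.2, 16.7]
finger_gap: 0.0005
[[205 203  41 126  84  29  21  44  33  89  33 182 193 191 201 204]
 [201 185  33 192  39  43  43  33  42  71 161 175 180 192 195 201]
 [197 126  80 137  18  35  43  29  46  38 196 186 177 176 190 196]
 [154  40  91 107  12  18  37  58  42  52 193 195 189 183 176 185]
 [ 43  43  64  56  20  36  27 101  34 136 187 191 193 190 186 181]
 [ 44  42  45  43  36  43  38 102  23 186 186 183 188 191 191 188]
 [ 49  44  41  42  45  43  79  64   9 184 207 192 181 189 188 188]
 [ 79  45  44  43  44  43  58  14  17  38 117 188 199 181 190 188]
 [ 21  37  43  61  45  45  22  20  25  26  19  64 206 201 185 187]
 [ 13  11  22  47  49  39   9  16  24  27  24  50 201 202 201 188]
 [130  43  11  16  24  22  65  31   7  17  18 128 177 194 203 203]
 [211 192 114  31  13  12 132 163  99  27   2 124 150 165 175 197]
 [213 212 211 186  80  20 136 178 179 166  99 180 181 160 145 167]
 [215 212 211 208 200 153 183 190 180 178 185 184 185 187 179 154]]
[ 0.64205808 -0.13368254  0.00520639]
```

```bash

echo '0 0 -0.02 0;0 0 -0.03 0;0 0 -0.03 0' > path.dat && python3 nudge.py path.dat 0.06| head -2
echo '0 0 0 0;0 0 0 0;0 0 0 0;0 0 0 0;0 0 0 0' > path.dat && python3 nudge.py path.dat | head -2
python3 -c "
from h import *
goto(.6456,-.1370,.006,6.7)"
```

```text
t: 71.05
tcp_pos: [0.6437, -0.1341, 0.0344]
t: 71.55
tcp_pos: [0.6415, -0.1336, 0.0317]
row [-0.0039  0.0038  0.0257] turn -0.0053 tcp [ 0.6415 -0.1336  0.0317] q6 -0.35 t 71.55
```

```bash

echo '-0.0039 0.0038 0.01 0;-0.0039 0.0038 0.02 0;-0.0039 0.0038 0.026 0;-0.0039 0.0038 0.026 0' > path.dat && python3 nudge.py path.dat | sed -n '2p;4p'
echo '0 0 0.002 0;0 0 0.004 0;0 0 0.004 0' > path.dat && python3 nudge.py path.dat | sed -n '2p;4p'
echo '0 0 0.002 0;0 0 0.004 0;0 0 0.004 0' > path.dat && python3 nudge.py path.dat | sed -n '2p;4p'
```

```text
tcp_pos: [0.6443, -0.1367, 0.004]
wrist_force: [-0.2, 0.3, 0.6]
tcp_pos: [0.646, -0.137, 0.0022]
wrist_force: [-0.4, 0.5, 0.3]
tcp_pos: [0.6458, -0.137, -0.002]
wrist_force: [0.3, 0.8, -0.1]
```

The finger tips really do sit about 20 mm above the reported TCP: the closed-finger probe touched the handle top at a reading of 0.005, and there was no bench contact at −0.002. I'll keep going down in small steps.

```bash

echo '0 0 0.002 0;0 0 0.004 0;0 0 0.004 0' > path.dat && python3 nudge.py path.dat | sed -n '2p;4p'
echo '0 0 0.002 0;0 0 0.004 0;0 0 0.004 0' > path.dat && python3 nudge.py path.dat | sed -n '2p;4p'
echo '0 0 0.002 0;0 0 0.003 0;0 0 0.003 0' > path.dat && python3 nudge.py path.dat | sed -n '2p;4p'
echo '0 0 0 0;0 0 0 0;0 0 0 0;0 0 0 0;0 0 0 0' > path.dat && python3 nudge.py path.dat 0.015 | tail -2
echo '0 0 0 0;0 0 0 0' > path.dat && python3 nudge.py path.dat
```

```text
tcp_pos: [0.6457, -0.1369, -0.0062]
wrist_force: [0.2, -0.3, 0.1]
tcp_pos: [0.6457, -0.137, -0.0102]
wrist_force: [-0.1, 0.0, 0.7]
tcp_pos: [0.6458, -0.137, -0.013]
wrist_force: [0.2, -0.3, 0.1]
finger_gap: 0.0271
gripper_force: 30.0
t: 74.15
tcp_pos: [0.646, -0.1371, -0.0127]
tcp_rot: [0.0, 0.667, 0.745, 0.0]
wrist_force: [-0.0, 0.3, 0.3]
finger_gap: 0.0269
gripper_force: 30.0
```

```bash

echo '0 0 -0.03 0;0 0 -0.07 0;0 0 -0.11 0;0 0 -0.16 0;0 0 -0.2 0' > path.dat && python3 nudge.py path.dat | tail -4
echo '0.04 0 0 0;0.08 -0.006 0 0;0.12 -0.012 0 0;0.16 -0.018 0 0;0.2 -0.024 0 0' > path.dat && python3 nudge.py path.dat | head -2
echo '0.04 0 0 0.02;0.08 0 0 0.05;0.1 0 0 0.05;0.1 0 0 0.05' > path.dat && python3 nudge.py path.dat
python3 -c "
from h import *
goto(.587,.16,.006,3.5)"
```

```text
tcp_rot: [0.001, 0.667, 0.745, 0.0]
wrist_force: [0.2, -0.1, -0.5]
finger_gap: 0.0269
gripper_force: 30.0
t: 75.15
tcp_pos: [0.5989, 0.0604, 0.1869]
t: 75.55
tcp_pos: [0.5878, 0.1611, 0.1869]
tcp_rot: [-0.0, 0.684, 0.73, 0.0]
wrist_force: [1.0, -0.4, -0.9]
finger_gap: 0.0264
gripper_force: 30.0
row [-0.0012 -0.0008  0.1809] turn 0.0043 tcp [0.5878 0.1611 0.1869] q6 0.16 t 75.55
```

```bash

echo '0 0 0.04 0;0 0 0.08 0;0 0 0.12 0;0 0 0.15 0;0 0 0.168 0' > path.dat && python3 nudge.py path.dat | sed -n '2p;4p'
echo '0 0 0.004 0;0 0 0.008 0;0 0 0.01 0;0 0 0.01 0' > path.dat && python3 nudge.py path.dat | sed -n '2p;4p'
echo '0 0 0.002 0;0 0 0.002 0' > path.dat && python3 nudge.py path.dat | sed -n '2p;4p'
echo '0 0 0 0;0 0 0 0;0 0 0 0;0 0 0 0;0 0 0 0' > path.dat && python3 nudge.py path.dat 0.06 | tail -2
echo '0 0 -0.03 0;0 0 -0.08 0;0 0 -0.13 0;0 0 -0.17 0' > path.dat && python3 nudge.py path.dat | head -2
```

```text
tcp_pos: [0.5863, 0.1565, 0.0156]
wrist_force: [0.5, 0.4, -1.1]
tcp_pos: [0.5898, 0.1584, 0.0104]
wrist_force: [0.4, 0.3, -1.3]
tcp_pos: [0.5892, 0.1585, 0.0079]
wrist_force: [-0.4, -0.5, -1.3]
finger_gap: 0.0598
gripper_force: 0.0
t: 77.55
tcp_pos: [0.5894, 0.1586, 0.1803]
```

```bash

echo '0.007 -0.045 0 0;0.014 -0.09 0 0;0.021 -0.135 0 0;0.028 -0.18 0 0;0.036 -0.2226 0 0' > path.dat && python3 nudge.py path.dat 0.0 | head -2
echo '0 0 0 0;0 0 0 0;0 0 0 0;0 0 0 0' > path.dat && python3 nudge.py path.dat | sed -n '2p;5p'
python3 - <<'E'
from h import *
t=cam("top")
hsv=cv2.cvtColor(t["color"],cv2.COLOR_RGB2HSV); k=(hsv[...,2]<70).astype(np.uint8)
print((t["color"].min(2)[305:330:1,250:280:4]))
goto(.365,.181,.066,3.0)
E
```

```text
t: 78.05
tcp_pos: [0.3623, 0.1804, 0.177]
tcp_pos: [0.3657, 0.1807, 0.1776]
finger_gap: 0.0002
[[ 92  96  90  93 127  72 168 138]
 [ 94  92  96  93 126  78 153 142]
 [ 96  94  94  96 107  83 141 141]
 [ 95  93  96  93  96  86 139 141]
 [ 94  94  96  97  95  86 134 138]
 [ 95  93  93  89  95  87 135 137]
 [ 92  94  95  94  91  92 137 138]
 [ 94  94  94  94  90 101 141 137]
 [ 94  93  97  93  90 121 141 140]
 [ 98  99 103  98  93 132 138 139]
 [110 112 117 104 106 140 139 138]
 [125 129 132 109 122 135 140 135]
 [136 138 138 116 122 143 150 149]
 [142 148 152 126 118 161 166 170]
 [160 167 164 126 114 170 173 174]
 [173 172 157 107 110 171 174 171]
 [176 169 125  67 105 167 167 161]
 [172 154  83  46 104 152 148 147]
 [153 128  56  46 109 140 138 135]
 [140 105  55  51 114 136 138 136]
 [136  95  58  58 106 133 140 139]
 [119  88  61  61  96 128 141 141]
 [ 94  72  65  66  94 111 144 142]
 [ 74  59  68  63  99  85 143 143]
 [ 50  51  69  62 112  55 138 142]]
row [ 0.0005 -0.0005  0.1114] turn 0.0085 tcp [0.3655 0.1806 0.1774] q6 0.34 t 78.5
```

```bash

echo '0 0 0.04 0;0 0 0.08 0;0 0 0.105 0;0 0 0.111 0;0 0 0.111 0' > path.dat && python3 nudge.py path.dat | sed -n '2p;4p'
echo '0 0.01 0 0;0 0.02 0 0;0 0.03 0 0;0 0.04 0 0;0 0.05 0 0' > path.dat && python3 nudge.py path.dat | sed -n '2p;4p'
echo '0 0.02 0 0;0 0.04 0 0;0 0.06 0 0;0 0.08 0 0;0 0.1 0 0' > path.dat && python3 nudge.py path.dat | sed -n '2p;4p'
```

```text
tcp_pos: [0.364, 0.1802, 0.0654]
wrist_force: [-0.0, -0.5, 0.6]
tcp_pos: [0.4153, 0.1839, 0.0667]
wrist_force: [-2.0, 0.2, 2.1]
tcp_pos: [0.5147, 0.1894, 0.0659]
wrist_force: [-3.3, 0.1, 2.1]
```

```bash

echo '0 0.02 0 0;0 0.04 0 0;0 0.06 0 0;0 0.08 0 0;0 0.1 0 0' > path.dat && python3 nudge.py path.dat | sed -n '2p;4p'
echo '0 0.004 0 0;0 0.008 0 0;0 0.012 0 0' > path.dat && python3 nudge.py path.dat | sed -n '2p;4p'
echo '0 0.003 0 0;0 0.006 0 0;0 0.009 0 0' > path.dat && python3 nudge.py path.dat | sed -n '2p;4p'
echo '0 0.003 0 0;0 0.003 0 0' > path.dat && python3 nudge.py path.dat | sed -n '2p;4p'
```

```text
tcp_pos: [0.6145, 0.1952, 0.0658]
wrist_force: [-2.9, -0.8, 2.1]
tcp_pos: [0.6252, 0.1967, 0.0658]
wrist_force: [-2.2, -0.5, 2.1]
tcp_pos: [0.633, 0.1971, 0.0658]
wrist_force: [-10.9, -1.7, 7.2]
tcp_pos: [0.6328, 0.1971, 0.0658]
wrist_force: [-14.2, -1.1, 8.9]
```

```bash

echo '0 0.003 0 0;0 0.003 0 0' > path.dat && python3 nudge.py path.dat | sed -n '2p;4p'
echo '0 -0.02 0 0;0 -0.06 0 0;0 -0.1 0 0;0 -0.1 -0.05 0;0 -0.1 -0.1 0' > path.dat && python3 nudge.py path.dat | head -2
echo '0.05 -0.02 -0.02 0;0.1 -0.05 -0.02 0;0.15 -0.08 -0.02 0;0.2 -0.1 -0.02 0;0.24 -0.1 -0.02 0' > path.dat && python3 nudge.py path.dat | head -2
echo '0 0 0 0;0 0 0 0' > path.dat && python3 nudge.py path.dat | head -2
python3 - <<'E'
from h import *
t,s=bodies()
hsv=cv2.cvtColor(t["color"],cv2.COLOR_RGB2HSV)
# bar and panel: scan columns through the handle for non-wood pixels
for d in(.235,.245,.25): 
    X=np.array([.4169+d*.9986,.184+d*.052,.098]); print(d,"bar predicted",proj(t,X).round(1), "panel top outer",proj(t,[.460+d*.9986,.188+d*.052,.124]).round(1))
u=int(proj(t,[.6666,.197,.098])[0])
for uu in(u-12,u,u+12): print(uu,[(v,hsv[v,uu,1],hsv[v,uu,2]) for v in range(190,225)])
E
```

```text
tcp_pos: [0.6327, 0.197, 0.0658]
wrist_force: [-23.5, -3.0, 16.2]
t: 82.0
tcp_pos: [0.535, 0.1902, 0.1623]
t: 82.5
tcp_pos: [0.4286, 0.4112, 0.1872]
t: 82.7
tcp_pos: [0.4297, 0.4109, 0.1864]
dot [464.  298.8] jig -0.0025 -0.1095 z 0.1148 err 0.0001
dot [441.  302.5] jig -0.0047 -0.0551 z 0.1152 err 0.001
rect [ -4.  -58.5] [ 78.3 138. ] 2.4
0.235 bar predicted [259.7 217.7] panel top outer [256.9 197.5]
0.245 bar predicted [259.5 213.4] panel top outer [256.8 193.2]
0.25 bar predicted [259.4 211.3] panel top outer [256.7 191. ]
247 [(190, np.uint8(22), np.uint8(82)), (191, np.uint8(21), np.uint8(123)), (192, np.uint8(20), np.uint8(140)), (193, np.uint8(26), np.uint8(145)), (194, np.uint8(20), np.uint8(139)), (195, np.uint8(19), np.uint8(133)), (196, np.uint8(20), np.uint8(141)), (197, np.uint8(24), np.uint8(141)), (198, np.uint8(21), np.uint8(144)), (199, np.uint8(24), np.uint8(141)), (200, np.uint8(18), np.uint8(130)), (201, np.uint8(19), np.uint8(108)), (202, np.uint8(13), np.uint8(77)), (203, np.uint8(23), np.uint8(67)), (204, np.uint8(7), np.uint8(73)), (205, np.uint8(8), np.uint
[... 2495 characters left out ...]
(3), np.uint8(93)), (206, np.uint8(40), np.uint8(101)), (207, np.uint8(75), np.uint8(140)), (208, np.uint8(75), np.uint8(177)), (209, np.uint8(74), np.uint8(185)), (210, np.uint8(75), np.uint8(187)), (211, np.uint8(77), np.uint8(185)), (212, np.uint8(77), np.uint8(183)), (213, np.uint8(67), np.uint8(174)), (214, np.uint8(35), np.uint8(167)), (215, np.uint8(3), np.uint8(166)), (216, np.uint8(6), np.uint8(167)), (217, np.uint8(0), np.uint8(163)), (218, np.uint8(21), np.uint8(159)), (219, np.uint8(60), np.uint8(167)), (220, np.uint8(78), np.uint8(177)), (221, np.uint8(78), np.uint8(184)), (222, np.uint8(78), np.uint8(183)), (223, np.uint8(75), np.uint8(186)), (224, np.uint8(74), np.uint8(186))]
```

```bash
python3 - <<'E'
from h import *
t=cam("top")
a=at(t,250,320.6,.098);b=at(t,259,217,.098);c=at(t,247,218,.098);print(a,b,c)
d=np.array([.9986,.052]); print("travel",(b-a)[:2]@d,(c-a)[:2]@d)
print("unit front/panel",[at(t,259,v,.13).round(4) for v in(190,195,200)])
img=cv2.imread("pics/top0.png"); print([(v,int(img[v,250].min())) for v in range(312,328)],[(v,int(img[v,270].min())) for v in range(312,328)])
print([(v,int(img[v,259].max())) for v in range(288,312)], [(v,int(img[v,259].max())) for v in range(180,208)])
E
```

```text
[0.41321413 0.21729259 0.098     ] [0.65321787 0.19788971 0.098     ] [0.65096624 0.22588058 0.098     ]
travel 0.23865879034294032 0.23786583945403986
unit front/panel [array([0.7109, 0.195 , 0.13  ]), array([0.6993, 0.1949, 0.13  ]), array([0.6878, 0.1948, 0.13  ])]
[(312, 139), (313, 137), (314, 135), (315, 133), (316, 131), (317, 135), (318, 140), (319, 156), (320, 170), (321, 170), (322, 168), (323, 150), (324, 135), (325, 135), (326, 139), (327, 139)] [(312, 137), (313, 140), (314, 137), (315, 136), (316, 134), (317, 140), (318, 158), (319, 171), (320, 171), (321, 167), (322, 153), (323, 139), (324, 136), (325, 137), (326, 138), (327, 139)]
[(288, 40), (289, 47), (290, 40), (291, 42), (292, 40), (293, 43), (294, 44), (295, 77), (296, 133), (297, 170), (298, 175), (299, 164), (300, 151), (301, 151), (302, 150), (303, 147), (304, 156), (305, 171), (306, 188), (307, 189), (308, 187), (309, 186), (310, 191), (311, 192)] [(180, 45), (181, 39), (182, 38), (183, 45), (184, 40), (185, 44), (186, 41), (187, 46), (188, 45), (189, 78), (190, 116), (191, 146), (192, 152), (193, 151), (194, 140), (195, 109), (196, 101), (197, 103), (198, 100), (199, 71), (200, 47), (201, 42), (202, 41), (203, 39), (204, 43), (205, 41), (206, 42), (207, 37)]
```

```bash

echo '-0.05 0.025 0 0;-0.1 0.05 0 0;-0.15 0.08 0 0;-0.2 0.12 0 0;-0.22 0.145 0 0' > path.dat && python3 nudge.py path.dat | head -2
echo '0 0 0 -0.15;0 0 0 -0.3;0 0 0 -0.45;0 0 0 -0.6;0 0 0 -0.75' > path.dat && python3 nudge.py path.dat | head -2
echo '0 0 0 -0.15;0 0 0 -0.3;0 0 0 -0.45;0 0 0 -0.6;0 0 0 -0.75' > path.dat && python3 nudge.py path.dat | head -2
echo '0 0 0 -0.07;0 0 0 -0.07;0 0 0 -0.07' > path.dat && python3 nudge.py path.dat | head -2
python3 -c "
from h import *
goto(.58,.193,.068,93)"
```

```text
t: 83.35
tcp_pos: [0.5778, 0.2056, 0.1866]
t: 83.85
tcp_pos: [0.5773, 0.2072, 0.1862]
t: 84.35
tcp_pos: [0.5773, 0.2074, 0.1863]
t: 84.65
tcp_pos: [0.5772, 0.2081, 0.1862]
row [-0.002  -0.0153  0.1182] turn 0.0048 tcp [0.5772 0.2081 0.1862] q6 -1.32 t 84.65
```

```bash

echo '0 -0.0153 0.04 0;0 -0.0153 0.08 0;0 -0.0153 0.11 0;0 -0.0153 0.118 0;0 -0.0153 0.118 0' > path.dat && python3 nudge.py path.dat | sed -n '2p;4p'
echo '-0.02 0 0 0;-0.035 0 0 0;-0.045 0 0 0;-0.05 0 0 0;-0.055 0 0 0' > path.dat && python3 nudge.py path.dat | sed -n '2p;4p'
echo '-0.003 0 0 0;-0.006 0 0 0;-0.009 0 0 0' > path.dat && python3 nudge.py path.dat | sed -n '2p;4p'
echo '-0.003 0 0 0;-0.006 0 0 0;-0.006 0 0 0' > path.dat && python3 nudge.py path.dat | sed -n '2p;4p'
```

```text
tcp_pos: [0.5768, 0.1934, 0.0668]
wrist_force: [0.7, 0.2, -0.1]
tcp_pos: [0.6336, 0.1977, 0.0693]
wrist_force: [-0.0, -0.2, -0.3]
tcp_pos: [0.6371, 0.1978, 0.068]
wrist_force: [-18.0, -1.9, 14.0]
tcp_pos: [0.6369, 0.1977, 0.0681]
wrist_force: [-29.6, -2.6, 22.1]
```

```bash

echo '0.02 0 0 0;0.06 0 0 0;0.1 0 0 0;0.1 0 -0.05 0;0.1 0 -0.1 0' > path.dat && python3 nudge.py path.dat | sed -n '2p;4p'
echo '0 0 -0.05 0;0 0 -0.05 0' > path.dat && python3 nudge.py path.dat | sed -n '2p;4p'
python3 - <<'E'
from h import *
t,s=bodies()
a=cv2.imread("pics/top0.png")[:,:,::-1].astype(int); d=np.abs(t["color"].astype(int)-a).max(2)>50
n,l,st,ce=cv2.connectedComponentsWithStats(d.astype(np.uint8)); print([(st[i].tolist()) for i in range(1,n) if st[i][4]>25])
for u in(230,259,290): print(u,[int(x) for x in t["color"][186:206,u].max(1)])
E
```

```text
tcp_pos: [0.5409, 0.1907, 0.1636]
wrist_force: [1.3, 0.3, 0.6]
tcp_pos: [0.5525, 0.1939, 0.2276]
wrist_force: [1.0, 0.4, 0.3]
dot [464.  298.8] jig -0.0025 -0.1095 z 0.1148 err 0.0002
dot [441.  302.4] jig -0.0047 -0.0552 z 0.1152 err 0.001
rect [ -4.3 -58.2] [ 78.5 139.2] 2.9
[[182, 194, 138, 131, 8282], [381, 217, 37, 15, 394], [211, 220, 45, 44, 1352], [198, 274, 6, 6, 29], [407, 282, 65, 41, 1825], [387, 290, 22, 35, 432], [286, 297, 29, 6, 95], [220, 300, 51, 6, 159], [208, 304, 117, 176, 11509], [208, 325, 10, 7, 48], [0, 354, 111, 126, 6079], [0, 474, 7, 6, 39]]
230 [43, 39, 41, 37, 53, 91, 128, 143, 147, 138, 135, 141, 144, 147, 145, 137, 112, 79, 70, 68]
259 [40, 37, 46, 75, 116, 141, 148, 146, 141, 135, 141, 148, 145, 143, 128, 92, 68, 82, 117, 140]
290 [47, 69, 108, 140, 150, 147, 137, 131, 139, 144, 146, 142, 128, 95, 68, 63, 67, 65, 69, 95]
```

```bash
python3 -c "
from h import *
print(env.get_state()['t'],env.finish_job())"
```

```text
the job is handed in; nothing more can be done
87.05 None
```

The job is handed in at 87 s, and no verdict came back. Both bodies (only two were there) stand in the jig 54 mm apart, and the clamp closed on them with a reading of about 11 N. The screwdriver was released in the drawer, which is pushed in to a hard stop: the panel looks flush, but its camera-measured travel was only 238 mm. No bystander moved in the top view. Readings went over your 25 N grip limit several times, reaching 31.5 N on a body after the first one was lowered onto the fence and tilted before I reset it.

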